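# Swap the wrong load ring in the vibration bench's kit rack

### The arm

A 6-joint arm with a two-finger parallel gripper is mounted at the origin on the work surface. World frame = base frame: x ahead of the robot, y to its left, z up, the work surface at z = 0. Lengths are in mm, angles in rad, forces in N, time in s.
With the tool pointing down it reaches from about 400 to 925 mm from the base axis. Payload 12.5 kg.
Tool frame: the origin (TCP) lies on the mounting face of the last link; the fingertips stand 190 mm ahead of it and the grasp point (between the pads) lies 171 mm ahead of it; x points along the fingers, y is the direction in which the jaws open and shut, and the axes are right-handed (so a half turn about x gives the same grasp; the last joint's range is limited). The gripper opens to 95 mm and grips with 3 to 60 N. Pads are 20 mm wide; open, the fingers measure 119 mm over their backs; the gripper's body (75 mm by 180 mm) begins 59 mm behind the grasp point.
Start: joints at [-1.407, 0.491, 1.559, -0, 1.092, -0.106], TCP at [166.606, -602.385, 404.761] pointing down, gripper open.
Joint ranges: [-3.1, 3.1], [-0.84, 2.19], [0.05, 2.79], [-1.13, 4.28], [0.06, 2.93], [-2.69, 2.69]. Speed limits (rad/s): [2.22, 2.22, 2.79, 3.14, 3.14, 3.14].

### API

Orientations are given as [roll, pitch, yaw] about the fixed x, y, z axes, in that order (R = Rz(yaw) Ry(pitch) Rx(roll)).
In Python, from cell import env, eyes gives the robot as it stands. The module is installed in compiled form; this text tells all that it offers.
- The arm moves only by the tool jog_arm, never from a script. Its argument "deltas" is one flat list of numbers, 7 for each row, row after row: the shift along the tool's x, y, z in mm, then the turn, a rotation vector about the tool's x, y, z in rad, then the opening, from 0 (shut) to 1 (fully open). A call has 1 to 10 rows; each row shifts and turns the pose as measured when the row begins, along the tool's axes as they then stand; what a row does not reach is not made up. A row lasts 1/8 s, in which the tool goes at most 62.5 mm and 10.7 degrees, less where a joint would pass 70% of its speed; a pose out of reach is approached as far as the arm can. A call is refused whole if a number of a shift passes 62.5 or a number of a turn 0.188, either way. A call with a gripper value outside its range is refused whole. The fingers move at their own pace and stop on an object; the grip force is fixed at half the most. Time passes only in rows, so rows that do not move let the fingers close. It gives the time, the measured TCP pose, the force and the opening at its end, in the units of the state.
- env.state(): the state, without advancing time (a new reading comes with each control period).
- eyes.read_camera(name): name is "side" or "top"; returns a dict with "image" (384x512x3 uint8, red, green, blue), "fovy" (degrees; the focal length in pixels is half the picture's height over the tangent of half this angle, whatever the lens; pixels are square), "cx", "cy" (the principal point, pixels), "world_from_camera" (4x4, takes a point from camera to world coordinates). Camera axes: x right, y up, looking along -z (the intrinsics and any distortion apply to the point x, -y, -z); pixel columns grow to the right and rows downward; lengths in mm; the calibration is good to about 2 mm. A picture is of the moment at which its call begins. There is no depth.
- env.job_done(): hands the job in, once; it reports no verdict.
The state is a dict: "t": time; "joints": joint angles; "qvel": joint speeds; "tau": joint torques, N m; "eef_pos": TCP position; "tcp_rot": TCP orientation; "ft_force": force on the tool from outside, world axes, zero at the start; "moment": the same for the moment, N m; "opening": opening from 0.0 (shut) to 1.0 (fully open).
Only numpy, scipy, OpenCV 4.12 (cv2) and the standard library are available. Lean on these libraries where they do the work, as an engineer would, in place of code of your own. Each camera call takes 0.05 s, during which the arm holds its last target.

### The job

Each of the three green tubes of the kit rack should hold two steel load rings, but in one of them the lower ring is of the wrong kind, brass or black. Take that wrong ring out, drop it onto the ring of its own kind in the white stock tubes, and make the kit up again with the spare steel ring from stock, so that every kit tube holds a flat column of two steel rings. Leave the odd ring on the cork mat, and the other things on the bench, where they are.

Things in the scene. Friction and masses are not known exactly. Their poses are not given: they have to be found in the camera images.
- kit_rack: kit rack, fixed: cream plate 84 (x) x 214 (y) x 8 mm with three green snug tubes at y = -68, 0, +68 mm. Tubes: 53 mm inside, walls 4 mm, floor 8 mm and rim 41 mm above the bench, flared at the lip (last 7 mm, to 68 mm outside). Each has two finger slots, 34 mm wide, floor to rim, on its rack +x and -x sides: fingers closing along rack x reach any ring. Origin: centre of underside, on the bench
- kit_tube_a (a point): centre of the floor of the kit tube at rack y = -68 mm, 8 mm above the bench; axes as the rack's
- kit_tube_b (a point): centre of the floor of the kit tube at rack y = 0 mm, 8 mm above the bench; axes as the rack's
- kit_tube_c (a point): centre of the floor of the kit tube at rack y = +68 mm, 8 mm above the bench; axes as the rack's
- stock_steel_floor (a point): centre of the floor, 8 mm above the bench, of the stock tube for steel rings, fixed: white snug tube on a round blue base 74 mm across, holding one spare steel ring. 53 mm inside, walls 4 mm, rim 55 mm above the bench, flared at the lip (last 7 mm, to 68 mm outside). Two finger slots, 34 mm wide, floor to rim, on its +x and -x sides (axes of this point)
- stock_brass_floor (a point): centre of the floor, 8 mm above the bench, of the stock tube for brass rings, fixed: white snug tube on a round yellow base 74 mm across, holding one brass ring. 53 mm inside, walls 4 mm, rim 55 mm above the bench, flared at the lip (last 7 mm, to 68 mm outside). Two finger slots, 34 mm wide, floor to rim, on its +x and -x sides (axes of this point)
- stock_black_floor (a point): centre of the floor, 8 mm above the bench, of the stock tube for black rings, fixed: white snug tube on a round black base 74 mm across, holding one black ring. 53 mm inside, walls 4 mm, rim 55 mm above the bench, flared at the lip (last 7 mm, to 68 mm outside). Two finger slots, 34 mm wide, floor to rim, on its +x and -x sides (axes of this point)
- cork_mat: cork mat, fixed, 190 (x) by 70 (y) by 8 mm thick; one ring, brass or black, lies about 52 mm to the -x side of its centre; the +x end is free. Origin: centre of the underside
- mat_free_end (a point): middle of the free end of the cork mat, 52 mm along +x from its centre, on its top face (8 mm above the bench), a handy place to set a ring down; axes as the mat's
- steel_top1: bright steel flat load ring, outer diameter 50 mm, bore 14 mm, 16 mm thick; origin at the centre of its underside, z along its axis (its yaw means nothing); 227 g nominal; upper ring of one of the kit tubes at the start
- steel_top2: bright steel flat load ring, outer diameter 50 mm, bore 14 mm, 16 mm thick; origin at the centre of its underside, z along its axis (its yaw means nothing); 227 g nominal; upper ring of one of the kit tubes at the start
- steel_top3: bright steel flat load ring, outer diameter 50 mm, bore 14 mm, 16 mm thick; origin at the centre of its underside, z along its axis (its yaw means nothing); 227 g nominal; upper ring of one of the kit tubes at the start
- steel_low1: bright steel flat load ring, outer diameter 50 mm, bore 14 mm, 16 mm thick; origin at the centre of its underside, z along its axis (its yaw means nothing); 227 g nominal; lower ring of one of the kit tubes at the start
- steel_low2: bright steel flat load ring, outer diameter 50 mm, bore 14 mm, 16 mm thick; origin at the centre of its underside, z along its axis (its yaw means nothing); 227 g nominal; lower ring of one of the kit tubes at the start
- steel_spare: bright steel flat load ring, outer diameter 50 mm, bore 14 mm, 16 mm thick; origin at the centre of its underside, z along its axis (its yaw means nothing); 227 g nominal; the spare, on the floor of the steel stock tube
- brass_odd: yellow brass flat load ring, outer diameter 50 mm, bore 14 mm, 16 mm thick; origin at the centre of its underside, z along its axis (its yaw means nothing); 246 g nominal. It starts either as the lower ring of a kit tube (then it is the wrong one) or on the cork mat (then it is to be left there)
- black_odd: black plastic flat load ring, outer diameter 50 mm, bore 14 mm, 16 mm thick; origin at the centre of its underside, z along its axis (its yaw means nothing); 41 g nominal. It starts on the cork mat when brass_odd is in the kit, and in the kit, as the wrong one, when brass_odd is on the mat
- brass_stock: yellow brass flat load ring, outer diameter 50 mm, bore 14 mm, 16 mm thick; origin at the centre of its underside, z along its axis (its yaw means nothing); lies on the floor of the brass stock tube
- black_stock: black plastic flat load ring, outer diameter 50 mm, bore 14 mm, 16 mm thick; origin at the centre of its underside, z along its axis (its yaw means nothing); lies on the floor of the black stock tube
- accelerometer: bystander: small round metal vibration sensor, 22 mm in diameter, 20 mm tall, with a brass connector to one side; origin at the centre of its underside
- calibrator: bystander: upright black cylinder 54 mm in diameter, 126 mm tall, wine-red band; origin at the centre of its underside
- wax_tin: bystander: small round tin, 37 mm in diameter, 16 mm tall; origin at the centre of its underside
- hex_key: bystander: dark L-shaped hex key lying flat, 90 mm long along its x, 6 mm thick; origin under the middle of the long arm
There are look-alikes about, which are no part of the job. Leave any pink or purple look-alike of the brass_odd alone.

How it is judged:
By the outcome, as a careful person would: the job done as asked, in the order asked, and still so for the second after the job is handed in, with the robot touching nothing.
It also fails if it takes over 72 s, if anything falls off the work surface, if the arm or the gripper's body presses on something with over 40 N, if the wrist force passes 120 N, or if a joint passes its speed limit or range.

## Working session

There is one attempt and no reset: what is moved stays moved. The work goes in short steps, Python scripts to look and compute and a tool call to move; the robot and the scene stay as the last step left them, time stands still between calls to the robot, and variables do not carry over. Pictures are saved under pics/ and viewed, and the job is handed in when it is done.

Besides the shell and the picture viewer there is one more tool, called after ">>>" as name(argument=value, ...) on one line, values as JSON. jog_arm: Moves the arm, as the interface text tells. Its arguments: {"type":"object","properties":{"deltas":{"type":"array","items":{"type":"number"}}},"required":["deltas"]}

```bash
mkdir -p pics
python3 - <<'E'
from cell import env, eyes
import cv2,numpy as np
print(env.state())
for n in ("top","side"):
    d=eyes.read_camera(n); cv2.imwrite(f"pics/{n}0.png",d["image"][:,:,::-1])
    np.savez(f"{n}0.npz",**d)
    print(n,{k:v for k,v in d.items() if k!="image"})
E
```

```text
{'t': 0.0, 'joints': array([-1.40661037e+00,  4.91591106e-01,  1.55946488e+00,  1.87124370e-05,
        1.09167705e+00, -1.05615990e-01]), 'qvel': array([-0.00100491, -0.00033833,  0.00108046,  0.00208943, -0.00121219,
        0.00053172]), 'tau': array([-1.55285801e-03, -6.12649727e+01, -2.58191818e+01,  6.91679539e-02,
        4.81370639e-02, -8.39010977e-05]), 'eef_pos': array([ 166.59662209, -602.35704444,  404.13670746]), 'tcp_rot': array([-1.69096389,  1.56965582,  1.72042207]), 'ft_force': array([-0.42776244, -0.19088297,  0.28515031]), 'moment': array([-0.02524374, -0.01518686,  0.00992696]), 'opening': 1.0014243222131025}
top {'fovy': 50.26633644026744, 'cx': 247.63758578797052, 'cy': 191.61895786066603, 'world_from_camera': array([[ 2.69572033e-02,  9.94624712e-01, -9.99749570e-02,
         4.26745852e+02],
       [-9.99621973e-01,  2.73624770e-02,  2.68450315e-03,
        -9.78394321e+00],
       [ 5.40563564e-03,  9.98647971e-02,  9.94986332e-01,
         1.19936995e+03],
       [ 0.00000000e+00,  0.00000000e+00,  0.00000000e+00,
         1.00000000e+00]])}
side {'fovy': 56.40467502587919, 'cx': 255.41162680320855, 'cy': 198.34265962001993, 'world_from_camera': array([[ 9.97671606e-01,  4.69769172e-02, -4.94422523e-02,
         5.01357082e+02],
       [-6.74388432e-02,  5.71446872e-01, -8.17863360e-01,
        -6.80670750e+02],
       [-1.01670789e-02,  8.19293380e-01,  5.73284387e-01,
         5.15789546e+02],
       [ 0.00000000e+00,  0.00000000e+00,  0.00000000e+00,
         1.00000000e+00]])}
```

View pics/top0.png

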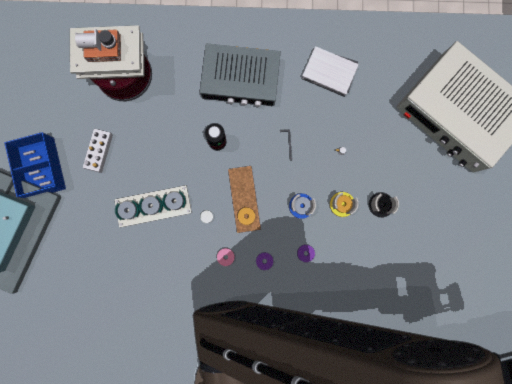

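View pics/side0.png

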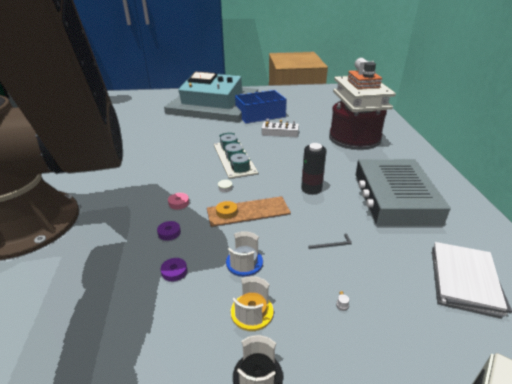

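Run:
```python
import cv2,numpy as np
s=cv2.imread("pics/side0.png");t=cv2.imread("pics/top0.png")
a=cv2.resize(s[125:185,205:265],(600,600),interpolation=cv2.INTER_CUBIC)
cv2.imwrite("pics/s_kit.png",a)
cv2.imwrite("pics/t_kit.png",cv2.resize(t[180:235,105:195],(800,489),interpolation=cv2.INTER_CUBIC))
cv2.imwrite("pics/t_stock.png",cv2.resize(t[160:240,225:405],(800,356),interpolation=cv2.INTER_CUBIC))
```

```text
(no output)
```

View pics/s_kit.png

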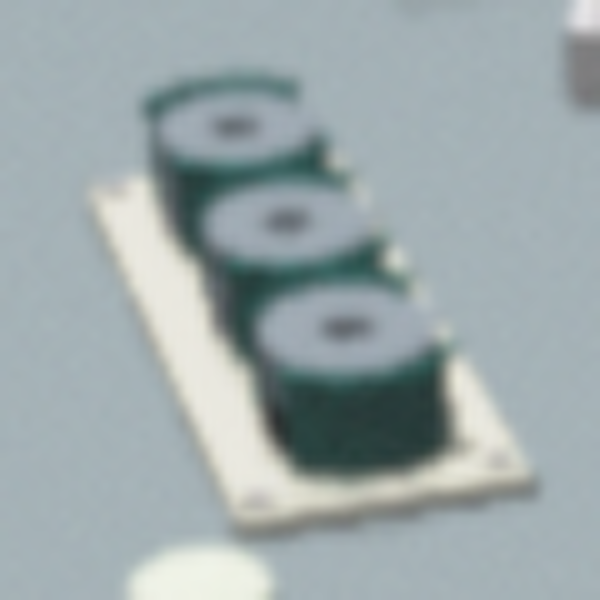

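View pics/t_kit.png

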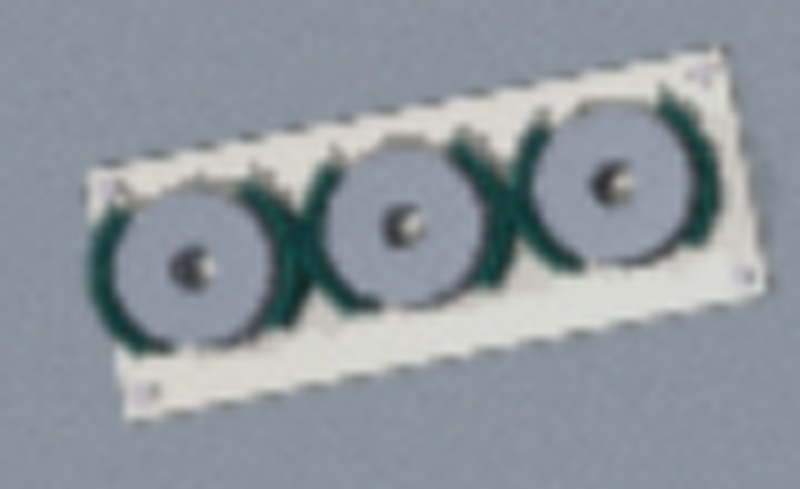

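View pics/t_stock.png

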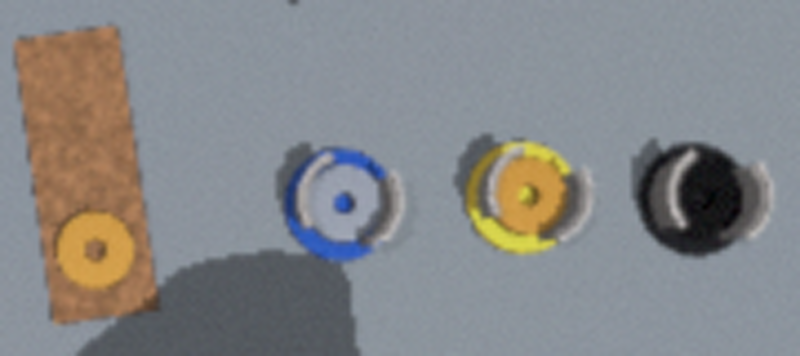

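Run:
```python
import cv2,numpy as np
from cell import env,eyes
S=[];T=[]
for i in range(6):
    S.append(eyes.read_camera("side")["image"].astype(float)); T.append(eyes.read_camera("top")["image"].astype(float))
print(env.state()["t"])
s=np.mean(S,0)[:,:,::-1];t=np.mean(T,0)[:,:,::-1]
np.savez("avg.npz",s=s,t=t)
def sv(n,a,k):
    a=np.clip(255*(a/255)**0.5,0,255).astype(np.uint8)
    cv2.imwrite(n,cv2.resize(a,None,fx=k,fy=k,interpolation=cv2.INTER_NEAREST))
sv("pics/s_kit2.png",s[130:180,212:262],12)
sv("pics/t_kit2.png",t[182:232,110:194],9)
```

```text
0.7
```

View pics/s_kit2.png

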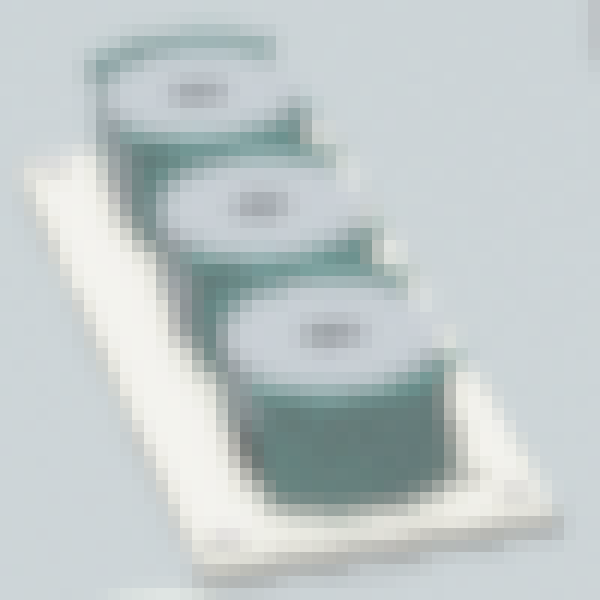

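View pics/t_kit2.png

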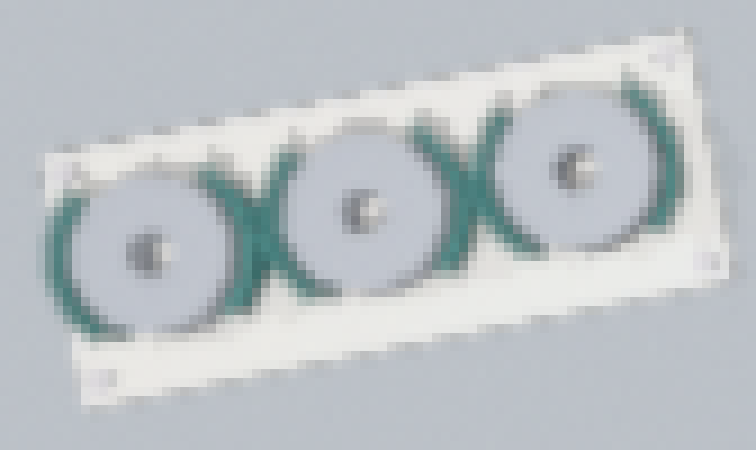

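Run:
```python
import numpy as np
s=np.load("avg.npz")["s"]
for (x0,x1,y0,y1,l) in ((229,237,158,174,"near"),(224,231,148,162,"mid"),(219,226,138,152,"far")):
    print(l)
    for y in range(y0,y1): print(y,' '.join("%3d,%3d,%3d"%tuple(s[y,x,::-1]) for x in range(x0,x1)))
```

```text
near
158  50, 73, 71  90,104,106 140,151,159 157,168,176 160,171,180 160,170,179 159,170,179 152,163,171
159  58, 79, 76  79, 94, 96 126,135,142 149,159,167 157,167,176 159,170,178 159,170,179 157,168,177
160  90,106,100  73, 89, 88  99,108,114 127,137,143 142,154,162 152,164,172 155,167,175 156,168,176
161 145,153,144  93,105,102  84, 95, 97  96,109,114 109,128,132 124,143,148 134,151,156 137,154,160
162 188,191,179 120,129,124  83, 94, 96  78, 95, 97  70,101,100  76,110,109  82,113,113  88,117,117
163 204,206,193 134,143,136  83, 94, 94  74, 86, 88  56, 80, 79  45, 76, 73  46, 78, 75  49, 80, 77
164 217,217,204 149,157,149  84, 94, 93  70, 79, 82  59, 77, 78  45, 67, 65  40, 63, 60  40, 62, 60
165 222,221,211 169,172,163  94,100, 95  58, 66, 67  53, 72, 71  43, 66, 63  40, 63, 60  40, 60, 58
166 228,226,217 195,194,183 115,116,110  54, 59, 58  43, 59, 58  41, 65, 62  40, 65, 62  41, 63, 61
167 230,228,219 208,206,193 131,131,123  61, 65, 63  41, 54, 52  40, 63, 61  40, 66, 63  41, 65, 63
168 231,230,221 220,218,206 162,161,151  87, 88, 84  47, 56, 55  41, 64, 61  41, 67, 63  40, 65
[... 2276 characters left out ...]
 220,220,208 164,170,161 103,111,111  74, 86, 88  51, 71, 71  39, 67, 65  48, 80, 77
145 225,224,214 185,188,178 121,126,124  79, 88, 91  52, 71, 71  46, 72, 71  70, 96, 97
146 229,228,219 207,207,196 146,147,143  90, 97, 99  53, 73, 73  55, 79, 79  96,116,119
147 231,230,221 220,219,207 167,168,161 104,111,110  58, 77, 76  62, 84, 84 105,123,127
148 232,231,222 225,224,214 190,190,180 133,137,132  75, 90, 88  61, 83, 83 102,117,121
149 232,231,222 229,228,219 217,215,202 174,176,166 106,117,111  65, 84, 82  85, 99,103
150 233,231,223 232,231,222 228,226,218 208,208,195 155,160,151 109,120,113  81, 94, 93
151 233,232,223 233,231,222 232,231,222 226,225,216 205,206,193 165,169,159 102,111,108
```

```bash
cat > h.py <<'E'
import numpy as np,cv2
def cam(n):
    d=dict(np.load(f"{n}0.npz")); f=192/np.tan(np.radians(float(d["fovy"]))/2)
    return f,float(d["cx"]),float(d["cy"]),d["world_from_camera"]
C={n:cam(n) for n in("top","side")}
def proj(n,P):
    f,cx,cy,M=C[n]; P=np.atleast_2d(P)
    q=(P-M[:3,3])@M[:3,:3]
    return np.c_[cx+f*q[:,0]/-q[:,2], cy-f*q[:,1]/-q[:,2]]
def back(n,uv,z):
    f,cx,cy,M=C[n]; uv=np.atleast_2d(uv)
    r=np.c_[(uv[:,0]-cx)/f,-(uv[:,1]-cy)/f,-np.ones(len(uv))]@M[:3,:3].T
    return M[:3,3]+r*((z-M[2,3])/r[:,2])[:,None]
E
python3 - <<'E'
from h import *
A=np.load("avg.npz"); S,T=A["s"],A["t"]
# rack plate corners: top image cream mask
def mask(I,f):
    k=4; J=cv2.resize(I.astype(np.float32),None,fx=k,fy=k,interpolation=cv2.INTER_LINEAR); return f(J).astype(np.uint8),k
def full(m,k,roi,conv=True):
    x0,y0,x1,y1=roi; mm=np.zeros_like(m); mm[y0*k:y1*k,x0*k:x1*k]=m[y0*k:y1*k,x0*k:x1*k]
    c=np.vstack([c for c in cv2.findContours(mm,cv2.RETR_EXTERNAL,cv2.CHAIN_APPROX_NONE)[0] if len(c)>20])
    return cv2.convexHull(c)[:,0]
def px(p,k): return (np.asarray(p,float)+.5)/k-.5
for n,I,roi in(("top",T,(105,178,196,234)),("side",S,(205,125,262,182))):
    m,k=mask(I,lambda J:(J[...,0]<J[...,2]+2)&(J[...,2]>165))
    if n=="side": m[170*k:,205*k:228*k]=0
    h=full(m,k,roi)
    r=cv2.minAreaRect(h); q=cv2.approxPolyN(h,4) if hasattr(cv2,'approxPolyN') else None
    q=px(q.reshape(-1,2),k)
    W=back(n,q,8)[:,:2]; print(n,"plate corners px",q.round(1).tolist()); print(W.round(1).tolist(),W.mean(0).round(1),[np.linalg.norm(W[i]-W[i-1]).round(1) for i in range(4)])
E
```

```text
top plate corners px [[191.1, 212.6], [118.6, 227.1], [114.1, 198.9], [185.9, 184.9]]
[[480.6, 149.7], [432.9, 357.6], [514.5, 375.5], [561.3, 168.3]] [497.3 262.8] [np.float64(82.9), np.float64(213.4), np.float64(83.5), np.float64(212.4)]
side plate corners px [[228.1, 182.4], [210.4, 137.4], [251.6, 161.1], [258.1, 172.1]]
[[478.1, 123.2], [421.5, 403.8], [546.9, 232.9], [561.1, 169.2]] [501.9 232.3] [np.float64(94.9), np.float64(286.2), np.float64(212.0), np.float64(65.3)]
```

Run:
```python
from h import *
A=np.load("avg.npz"); S,T=A["s"],A["t"]
k=4
def up(I): return cv2.resize(I.astype(np.float32),None,fx=k,fy=k,interpolation=cv2.INTER_LINEAR)
def hull(m,roi):
    x0,y0,x1,y1=roi; mm=np.zeros(m.shape,np.uint8); mm[y0*k:y1*k,x0*k:x1*k]=m[y0*k:y1*k,x0*k:x1*k]
    cs=[c for c in cv2.findContours(mm,cv2.RETR_EXTERNAL,cv2.CHAIN_APPROX_NONE)[0] if len(c)>25]
    return cv2.convexHull(np.vstack(cs))
def px(p): return (np.asarray(p,float).reshape(-1,2)+.5)/k-.5
J=up(T); B,G,R=[J[...,i] for i in range(3)]
def circ(name,n,m,roi,z):
    h=px(hull(m,roi)); W=back(n,h,z)[:,:2]
    # dense fit
    e=cv2.fitEllipse(W.astype(np.float32)); print(name,n,"ctr",np.round(e[0],1),"ax",np.round(e[1],1))
circ("steelbase","top",(B>150)&(R<90),(285,188,322,222),8)
circ("brassbase","top",(R>180)&(B<80),(325,185,362,222),8)
circ("blackbase","top",(R<60)&(B<60),(362,185,400,222),8)
circ("odd brass","top",(R>180)&(B<90),(232,202,262,230),24)
K=up(S); b,g,r=[K[...,i] for i in range(3)]
circ("steelbase","side",(b>150)&(r<90),(220,228,270,276),8)
circ("brassbase","side",(r>180)&(b<80),(225,275,280,330),8)
circ("odd brass","side",(r>170)&(b<70),(212,198,242,220),24)
m=(R>B+30); q=px(cv2.approxPolyN(hull(m,(222,160,266,240)),4)); W=back("top",q,8)[:,:2]
print("mat",q.round(1).tolist(),W.round(1).tolist(),W.mean(0),[np.linalg.norm(W[i]-W[i-1]).round(1) for i in range(4)])
m=(r>b+30); q=px(cv2.approxPolyN(hull(m,(200,190,300,228)),4)); W=back("side",q,8)[:,:2]
print("mat side",W.round(1).tolist(),W.mean(0),[np.linalg.norm(W[i]-W[i-1]).round(1) for i in range(4)])
# steel ring tops
m=(B>150)&(R>130)&(B>R+5)
for i,roi in enumerate(((113,196,141,224),(137,192,163,220),(161,189,189,217))):
    h=px(hull((B>162)&(R<185)&(R>138),roi)); e=cv2.fitEllipse(back("top",h,40)[:,:2].astype(np.float32)); print("kitring",i,np.round(e[0],1),np.round(e[1],1))
cv2.imwrite("pics/stock2.png",cv2.resize(np.clip(T[182:224,285:402],0,255).astype(np.uint8),None,fx=6.8,fy=6.8,interpolation=cv2.INTER_CUBIC))
cv2.imwrite("pics/stock3.png",cv2.resize(np.clip(S[225:384,215:290],0,255).astype(np.uint8),None,fx=3.7,fy=3.7,interpolation=cv2.INTER_CUBIC))
```

```text
steelbase top ctr [ 509.6 -170.2] ax [69.6 73.3]
brassbase top ctr [ 515.7 -290.3] ax [58.  70.4]
blackbase top ctr [ 520.1 -401.3] ax [69.  70.9]
odd brass top ctr [474.9 -10.3] ax [47.6 49.1]
steelbase side ctr [ 507.7 -168.9] ax [72.5 73.5]
brassbase side ctr [ 516.4 -288.6] ax [71.5 74.8]
odd brass side ctr [473.8 -10.2] ax [44.6 49. ]
mat [[260.4, 229.4], [236.6, 232.4], [227.6, 168.4], [250.9, 165.1]] [[437.5, -52.9], [427.0, 15.7], [613.5, 47.7], [625.1, -20.4]] [525.77645146  -2.47601694] [np.float64(190.4), np.float64(69.4), np.float64(189.3), np.float64(69.1)]
mat side [[624.7, -23.1], [436.6, -55.8], [420.9, 38.8], [611.8, 50.2]] [523.5113727    2.52123804] [np.float64(74.4), np.float64(190.9), np.float64(95.9), np.float64(191.2)]
kitring 0 [481.1 322. ] [ 85.9 112.6]
kitring 1 [494.7 262.4] [ 80.7 127.8]
kitring 2 [509.1 195.6] [ 86.4 110.5]
```

View pics/stock2.png

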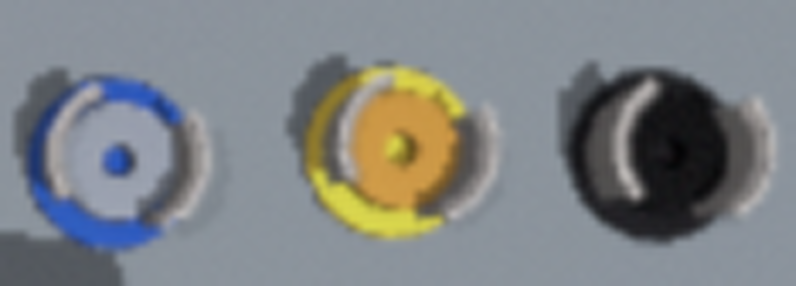

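View pics/stock3.png

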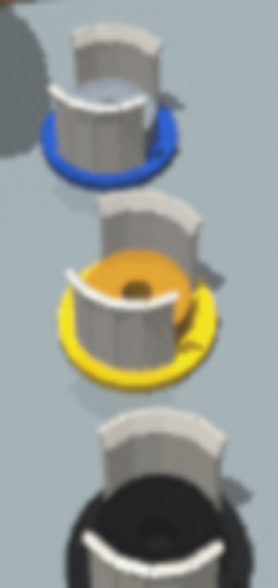

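```bash
cat > rim.py <<'E'
from h import *
from scipy.ndimage import map_coordinates
from scipy.optimize import minimize
def pts(x,y,yaw,z,rs,slot):
    a=np.radians(np.arange(0,360,2.0)); o=[]
    for r in rs:
        X,Y=r*np.cos(a),r*np.sin(a); k=(np.abs(Y)<15.5) if slot else (np.abs(Y)>18.5)
        X,Y=X[k],Y[k]; o.append(np.c_[x+X*np.cos(yaw)-Y*np.sin(yaw),y+X*np.sin(yaw)+Y*np.cos(yaw),np.full(len(X),z)])
    return np.vstack(o)
def samp(F,n,P):
    uv=proj(n,P); return map_coordinates(F,[uv[:,1],uv[:,0]],order=1).mean()
def score(p,F,n,z,ri,ro):
    x,y,w=p[0],p[1],p[2]
    i=samp(F,n,pts(x,y,w,z,np.linspace(ri+1,ro-1,3),False))
    o=samp(F,n,pts(x,y,w,z,[ri-3,ro+3],False)); g=samp(F,n,pts(x,y,w,z,np.linspace(ri,ro,3),True))
    return i-.6*o-.4*g
def fit(Fs,x,y,z,ri,ro):
    best=None
    for w in np.radians(np.arange(-90,90,10)):
        f=lambda p:-sum(score((p[0],p[1],p[2]/30),F,n,z,ri,ro) for n,F in Fs)
        r=minimize(f,[x,y,w*30],method="Nelder-Mead",options=dict(initial_simplex=[[x,y,w*30],[x+3,y,w*30],[x,y+3,w*30],[x,y,w*30+5]]))
        if best is None or r.fun<best[0]: best=(r.fun,r.x[0],r.x[1],np.degrees(r.x[2]/30)%180)
    return np.round(best,1)
E
python3 - <<'E'
from rim import *
A=np.load("avg.npz"); F={"top":A["t"].min(2),"side":A["s"].min(2)}
for n,x,y in(("steel",509,-170),("brass",516,-289),("black",520,-401)):
    for v in(["top"],["side"],["top","side"]):
        print(n,v,fit([(c,F[c]) for c in v],x,y,55,29,34))
# kit: green feature = G-R
H={k:(a[...,1]-a[...,2]) for k,a in(("top",A["t"]),("side",A["s"]))}
for i in(-1,0,1):
    x,y=497.3-(-i)*-14.9*-1,0
    w=np.radians(12.75); x=497.3-68*i*np.sin(w); y=262.8+68*i*np.cos(w)
    print("kit",i,x.round(1),y.round(1),fit([("top",H["top"])],x,y,41,29,34))
E
```

```text
steel ['top'] [ -53.2  508.4 -170.5  167.6]
steel ['side'] [ -38.   506.6 -166.8  168.9]
steel ['top', 'side'] [ -78.3  507.7 -168.9  165.8]
brass ['top'] [ -44.8  517.2 -290.4  162.4]
brass ['side'] [ -55.4  515.9 -287.5  156.5]
brass ['top', 'side'] [ -89.1  516.  -288.4  157.8]
black ['top'] [ -53.7  519.  -404.6  171.2]
black ['side'] [ -65.6  517.6 -402.3  170.8]
black ['top', 'side'] [-110.3  518.  -403.   169.8]
kit -1 512.3 196.5 [-20.3 512.1 196.6  14.9]
kit 0 497.3 262.8 [-22.1 496.8 262.3  13.8]
kit 1 482.3 329.1 [-22.7 482.  328.2  13.4]
```

```bash
cat > p.py <<'E'
import sys,numpy as np
from scipy.spatial.transform import Rotation as Ro
from cell import env
def st():
    s=env.state(); R=Ro.from_euler("xyz",s["tcp_rot"]).as_matrix(); return s,R
def plan(x,y,ztip,jaw,n=None):
    """jaw deg direction of tool y (mod 180). prints tool-frame totals & per-row."""
    s,R=st(); P=np.array([x,y,ztip+190.]); cur=s["eef_pos"]
    a=np.radians(jaw); cand=[]
    for b in(a,a+np.pi):
        Y=np.array([np.cos(b),np.sin(b),0]);X=np.array([0,0,-1.]);T=np.c_[X,Y,np.cross(X,Y)]
        rv=Ro.from_matrix(R.T@T).as_rotvec(); cand.append((np.linalg.norm(rv),rv,T))
    c=min(cand,key=lambda c:c[0]); rv,T=c[1],c[2]
    d=P-cur; 
    print("t %.2f tip"%s["t"],(cur-[0,0,190]).round(1),"jaw %.1f"%np.degrees(np.arctan2(R[1,1],R[0,1])),"down %.4f"%-R[2,0],"open %.3f"%s["opening"],"F",s["ft_force"].round(1),"j",s["joints"].round(2))
    print("delta world",d.round(1),"dist",np.linalg.norm(d).round(1),"rotvec tool",rv.round(3),"shift in current tool",(R.T@d).round(1),"in target tool",(T.T@d).round(1))
if __name__=="__main__": plan(*map(float,sys.argv[1:5]))
E
python3 p.py 512 197 130 13
```

```text
t 0.70 tip [ 166.6 -602.4  214.8] jaw -74.5 down 1.0000 open 1.000 F [ 0.4  0.  -0.5] j [-1.41  0.49  1.56 -0.    1.09 -0.11]
delta world [345.4 799.4 -84.8] dist 874.9 rotvec tool [-1.528  0.    -0.   ] shift in current tool [  84.7 -678.4 -546. ] in target tool [  84.8  516.4 -701.2]
```

>>> jog_arm(deltas=[0,0,-60,-0.09,0,0,1,0,0,-60,-0.09,0,0,1,0,0,-60,-0.09,0,0,1,0,0,-60,-0.09,0,0,1,0,0,-60,-0.09,0,0,1,0,0,-60,-0.09,0,0,1,0,0,-60,-0.09,0,0,1,0,0,-60,-0.09,0,0,1,0,0,-60,-0.09,0,0,1,0,0,-60,-0.09,0,0,1])

```text
t: 1.95
eef_pos: [627.0, -228.6, 403.8]
tcp_rot: [0.852, 1.568, -1.098]
ft_force: [0.6, -0.1, -0.1]
opening: 1.0
```

```bash
python3 p.py 511.5 197 60 13
```

```text
t 1.95 tip [ 627.  -228.6  213.8] jaw -21.8 down 1.0000 open 1.000 F [ 0.6 -0.1 -0.1] j [-0.45  0.55  1.45 -0.    1.14 -0.07]
delta world [-115.5  425.6 -153.8] dist 467.0 rotvec tool [-0.607  0.002 -0.001] shift in current tool [ 152.8 -265.3 -352.6] in target tool [ 153.8  -16.8 -440.6]
```

>>> jog_arm(deltas=[13,-18.8,-52.7,-0.076,0,0,1,13,-18.8,-52.7,-0.076,0,0,1,13,-18.8,-52.7,-0.076,0,0,1,13,-18.8,-52.7,-0.076,0,0,1,13,-18.8,-52.7,-0.076,0,0,1,13,-18.8,-52.7,-0.076,0,0,1,13,-18.8,-52.7,-0.076,0,0,1,13,-18.8,-52.7,-0.076,0,0,1,0,0,0,0,0,0,1])

```text
t: 3.08
eef_pos: [519.7, 216.4, 295.0]
tcp_rot: [0.797, 1.566, -0.519]
ft_force: [0.3, -0.0, -0.6]
opening: 1.0
```

```bash
python3 p.py 511.5 197 60 13
python3 - <<'E'
from h import *
from cell import eyes
for n in("top","side"):
    I=eyes.read_camera(n)["image"][:,:,::-1]; cv2.imwrite(f"pics/{n}1.png",I)
    r=(150,260,90,220) if n=="top" else (60,200,180,300)
    cv2.imwrite(f"pics/{n}1z.png",cv2.resize(I[r[0]:r[1],r[2]:r[3]],None,fx=5,fy=5,interpolation=cv2.INTER_CUBIC)[:600,:800])
E
```

```text
t 3.08 tip [519.7 216.4 105. ] jaw 14.6 down 1.0000 open 1.000 F [ 0.3 -0.  -0.6] j [ 0.28  0.54  1.83 -0.01  0.77  0.03]
delta world [ -8.2 -19.4 -45. ] dist 49.7 rotvec tool [ 0.028  0.004 -0.004] shift in current tool [ 45.  -13.   16.5] in target tool [ 45.  -12.3  17. ]
```

View pics/side1z.png

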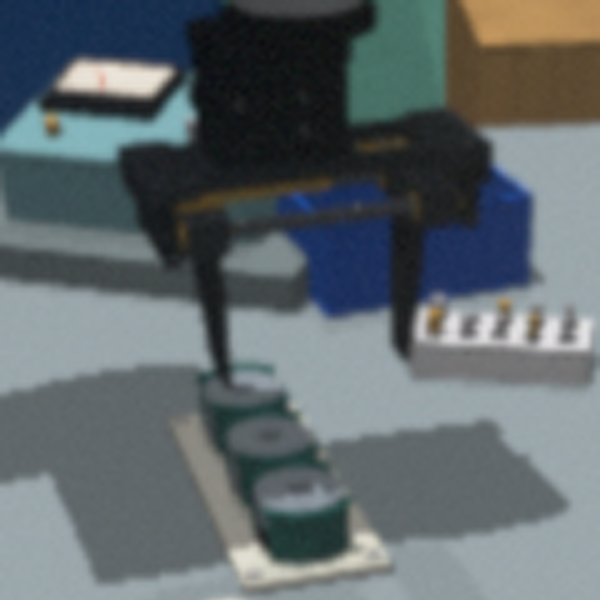

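View pics/top1z.png

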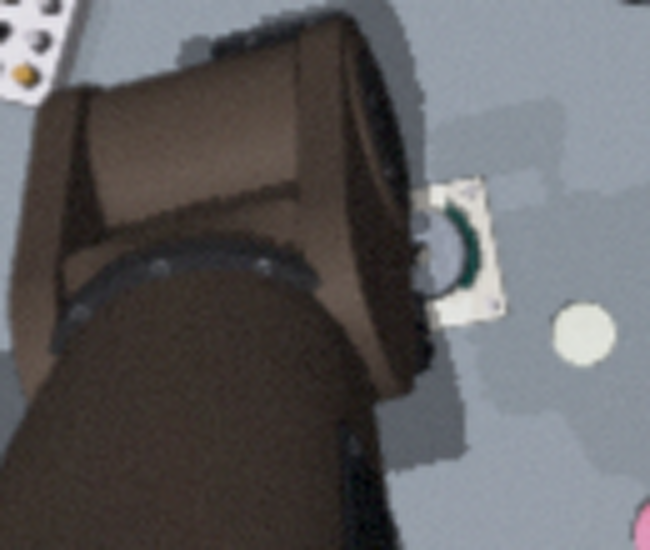

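>>> jog_arm(deltas=[22,-6,8.5,0.028,0,0,1,22,-6,8.5,0,0,0,1,0,0,0,0,0,0,1])

```text
t: 3.55
eef_pos: [516.6, 191.2, 252.4]
tcp_rot: [1.209, 1.56, -0.145]
ft_force: [0.1, -0.0, 0.3]
opening: 1.0
```

```bash
python3 p.py 511.5 197 28 13
python3 - <<'E'
from h import *
from cell import eyes
for n in("side",):
    I=eyes.read_camera(n)["image"][:,:,::-1]
    r=(110,190,180,280) 
    cv2.imwrite(f"pics/{n}2z.png",cv2.resize(I[r[0]:r[1],r[2]:r[3]],None,fx=7,fy=7,interpolation=cv2.INTER_CUBIC)[:600,:800])
E
```

```text
t 3.55 tip [516.6 191.2  62.4] jaw 12.4 down 0.9999 open 1.000 F [ 0.1 -0.   0.3] j [ 0.24  0.59  1.89 -0.01  0.65  0.02]
delta world [ -5.1   5.8 -34.4] dist 35.3 rotvec tool [-0.01   0.004 -0.01 ] shift in current tool [34.3 -4.  -6.9] in target tool [34.4 -3.6 -6.8]
```

View pics/side2z.png

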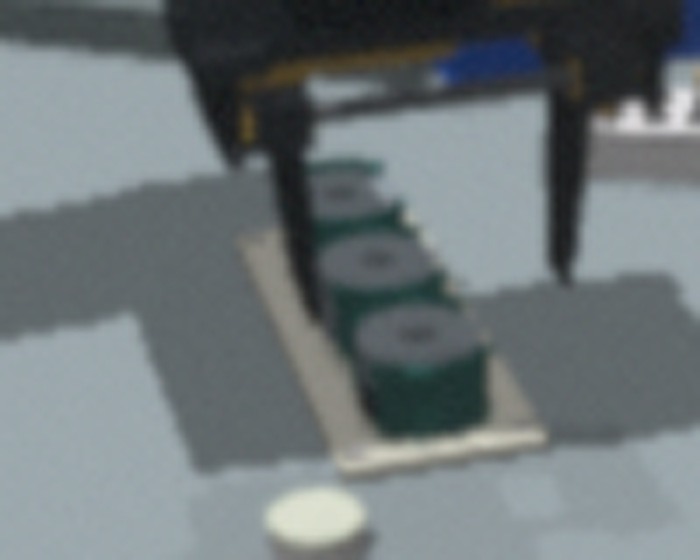

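>>> jog_arm(deltas=[10,-3.8,-6.5,-0.01,0.004,-0.01,1,12,0,0,0,0,0,1,0,0,0,0,0,0,1])

```text
t: 3.98
eef_pos: [512.6, 197.4, 231.4]
tcp_rot: [1.693, 1.567, 0.348]
ft_force: [-0.4, 0.1, -0.1]
opening: 1.0
```

```bash
python3 p.py 511.5 197 28 13
```

```text
t 3.98 tip [512.6 197.4  41.4] jaw 13.0 down 1.0000 open 1.000 F [-0.4  0.1 -0.1] j [0.25 0.62 1.9  0.   0.61 0.02]
delta world [ -1.1  -0.4 -13.4] dist 13.5 rotvec tool [-0.001 -0.001 -0.004] shift in current tool [13.4 -1.2  0.1] in target tool [13.4 -1.2  0.1]
```

>>> jog_arm(deltas=[13,-1,0,0,0,0,1,0,0,0,0,0,0,1,0,0,0,0,0,0,0,0,0,0,0,0,0,0,0,0,0,0,0,0,0,0,0,0,0,0,0,0,0])

```text
invalid input
```

```bash
python3 p.py 511.5 197 90 13
```

```text
t 3.98 tip [512.6 197.4  41.4] jaw 13.0 down 1.0000 open 1.000 F [-0.4  0.1 -0.1] j [0.25 0.62 1.9  0.   0.61 0.02]
delta world [-1.1 -0.4 48.6] dist 48.6 rotvec tool [-0.001 -0.001 -0.004] shift in current tool [-48.6  -1.    0.1] in target tool [-48.6  -1.2   0.1]
```

Miscounted numbers in that call; again.

>>> jog_arm(deltas=[13,-1,0,0,0,0,1,0,0,0,0,0,0,1,0,0,0,0,0,0,0,0,0,0,0,0,0,0,0,0,0,0,0,0,0,0,0,0,0,0,0,0])

```text
t: 4.72
eef_pos: [511.9, 197.5, 218.0]
tcp_rot: [1.665, 1.565, 0.321]
ft_force: [0.5, -1.1, -0.2]
opening: 0.636
```

```bash
python3 p.py 511.5 197 90 13
```

```text
t 4.72 tip [511.9 197.5  28. ] jaw 13.0 down 1.0000 open 0.636 F [ 0.5 -1.1 -0.2] j [0.25 0.64 1.91 0.   0.58 0.02]
delta world [-0.4 -0.5 62. ] dist 62.0 rotvec tool [-0.    -0.001 -0.005] shift in current tool [-62.   -0.1   0.3] in target tool [-62.   -0.4   0.4]
```

>>> jog_arm(deltas=[0,0,0,0,0,0,0,0,0,0,0,0,0,0,0,0,0,0,0,0,0,0,0,0,0,0,0,0])

```text
t: 5.22
eef_pos: [511.8, 197.4, 218.1]
tcp_rot: [1.67, 1.566, 0.326]
ft_force: [-0.1, -0.7, -0.6]
opening: 0.518
```

```bash
python3 p.py 511.5 197 90 13
```

```text
t 5.22 tip [511.8 197.4  28.1] jaw 13.0 down 1.0000 open 0.518 F [-0.1 -0.7 -0.6] j [0.25 0.64 1.91 0.   0.58 0.02]
delta world [-0.3 -0.4 61.9] dist 61.9 rotvec tool [-0.    -0.001 -0.005] shift in current tool [-61.9  -0.1   0.3] in target tool [-61.9  -0.4   0.4]
```

>>> jog_arm(deltas=[-10,0,0,0,0,0,0,-25,0,0,0,0,0,0,-30,0,0,0,0,0,0,0,0,0,0,0,0,0])

```text
t: 5.72
eef_pos: [511.3, 197.3, 285.6]
tcp_rot: [1.694, 1.567, 0.35]
ft_force: [0.3, -0.3, -3.8]
opening: 0.514
```

```bash
python3 p.py 577 5.5 90 9.8
python3 - <<'E'
from h import *
from cell import eyes
I=eyes.read_camera("side")["image"][:,:,::-1]
r=(90,190,180,290) 
cv2.imwrite(f"pics/s3.png",cv2.resize(I[r[0]:r[1],r[2]:r[3]],None,fx=6,fy=6,interpolation=cv2.INTER_CUBIC)[:600,:800])
E
```

```text
t 5.72 tip [511.3 197.3  95.6] jaw 13.0 down 1.0000 open 0.514 F [ 0.3 -0.3 -3.8] j [0.25 0.54 1.87 0.   0.73 0.02]
delta world [  65.7 -191.8   -5.6] dist 202.8 rotvec tool [ 0.056 -0.001 -0.004] shift in current tool [  5.6  20.9 201.6] in target tool [  5.6  32.1 200.1]
```

View pics/s3.png

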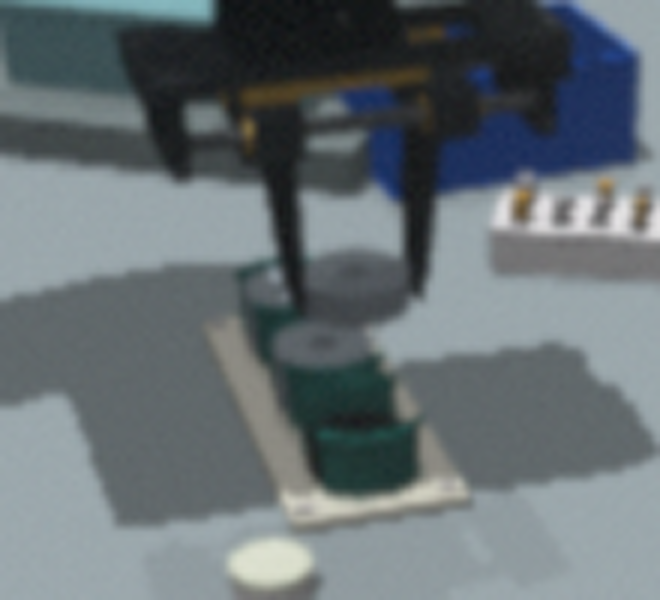

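>>> jog_arm(deltas=[0,5,40,0.014,0,0,0,0,6,45,0.014,0,0,0,0,6,45,0.014,0,0,0,0,5,40,0.014,0,0,0,0,4,24,0,0,-0.004,0,0,0,0,0,0,0,0,0,0,0,0,0,0,0])

```text
t: 6.65
eef_pos: [575.4, 7.3, 275.9]
tcp_rot: [-1.789, 1.557, 3.093]
ft_force: [0.1, -0.3, -2.5]
opening: 0.517
```

```bash
python3 p.py 577 5.5 13 9.8
```

```text
t 6.65 tip [575.4   7.3  85.9] jaw 9.7 down 0.9999 open 0.517 F [ 0.1 -0.3 -2.5] j [-0.1   0.58  1.81 -0.    0.77 -0.27]
delta world [  1.6  -1.8 -72.9] dist 72.9 rotvec tool [-0.001 -0.003  0.013] shift in current tool [72.9  2.3  2.2] in target tool [72.9  1.3  2. ]
```

>>> jog_arm(deltas=[30,1,2,0,0,0.013,0,25,0,0,0,0,0,0,12,0,0,0,0,0,0,0,0,0,0,0,0,0,0,0,0,0,0,0,0])

```text
t: 7.28
eef_pos: [575.5, 9.6, 207.3]
tcp_rot: [-3.141, 1.568, 1.745]
ft_force: [-0.1, 0.2, -3.1]
opening: 0.517
```

```bash
python3 p.py 577 5.5 12.5 9.8
```

```text
t 7.28 tip [575.5   9.6  17.3] jaw 10.0 down 1.0000 open 0.517 F [-0.1  0.2 -3.1] j [-0.1   0.69  1.85  0.01  0.61 -0.28]
delta world [ 1.5 -4.1 -4.8] dist 6.5 rotvec tool [ 0.003 -0.003  0.   ] shift in current tool [4.7 0.8 4.3] in target tool [4.8 0.8 4.3]
```

>>> jog_arm(deltas=[3.5,0.5,4,0,0,0,0,1.5,0,0,0,0,0,0,0,0,0,0,0,0,0])

```text
t: 7.65
eef_pos: [577.0, 5.5, 203.5]
tcp_rot: [2.36, 1.567, 0.963]
ft_force: [-0.2, 1.5, -2.7]
opening: 0.517
```

```bash
python3 p.py 577 5.5 12.5 9.8
```

```text
t 7.65 tip [577.    5.5  13.5] jaw 10.0 down 1.0000 open 0.517 F [-0.2  1.5 -2.7] j [-0.11  0.69  1.84  0.01  0.6  -0.28]
delta world [-0.  0. -1.] dist 1.0 rotvec tool [ 0.003 -0.003 -0.003] shift in current tool [ 1. -0. -0.] in target tool [ 1. -0. -0.]
```

>>> jog_arm(deltas=[1.3,0,0,0,0,0,0,0,0,0,0,0,0,0,0,0,0,0,0,0,0.75,0,0,0,0,0,0,0.75])

```text
t: 8.15
eef_pos: [577.2, 5.4, 202.7]
tcp_rot: [2.12, 1.567, 0.723]
ft_force: [0.0, 0.1, 0.1]
opening: 0.668
```

```bash
python3 p.py 511.8 197.4 85 13
```

```text
t 8.15 tip [577.2   5.4  12.7] jaw 10.0 down 1.0000 open 0.668 F [0.  0.1 0.1] j [-0.11  0.69  1.84  0.01  0.6  -0.28]
delta world [-65.4 192.   72.3] dist 215.4 rotvec tool [-0.053 -0.002 -0.004] shift in current tool [ -72.   -30.8 -200.6] in target tool [ -72.3  -20.5 -201.8]
```

>>> jog_arm(deltas=[-20,0,0,0,0,0,0.75,-30,0,0,0,0,0,0.75,-22,0,0,0,0,0,0.75,0,-6,-40,-0.014,0,0,0.75,0,-6,-45,-0.013,0,0,0.75,0,-6,-45,-0.013,0,0,0.75,0,-5,-40,-0.013,0,0,0.75,0,-4,-25,0,0,0,0.75,0,0,0,0,0,0,0.75])

```text
t: 9.28
eef_pos: [510.5, 195.9, 279.1]
tcp_rot: [1.749, 1.562, 0.406]
ft_force: [-0.4, -0.1, 0.2]
opening: 0.749
```

```bash
python3 p.py 511.8 197.4 45 13
python3 - <<'E'
from h import *
from cell import eyes
I=eyes.read_camera("side")["image"][:,:,::-1]
cv2.imwrite(f"pics/s4.png",cv2.resize(I[110:230,190:310],None,fx=5,fy=5,interpolation=cv2.INTER_CUBIC)[:600,:800])
E
```

```text
t 9.28 tip [510.5 195.9  89.1] jaw 13.1 down 1.0000 open 0.749 F [-0.4 -0.1  0.2] j [0.25 0.54 1.88 0.   0.71 0.02]
delta world [  1.3   1.5 -44.1] dist 44.2 rotvec tool [ 0.001 -0.002 -0.009] shift in current tool [44.1  1.2 -1.1] in target tool [44.1  1.6 -1.1]
```

View pics/s4.png

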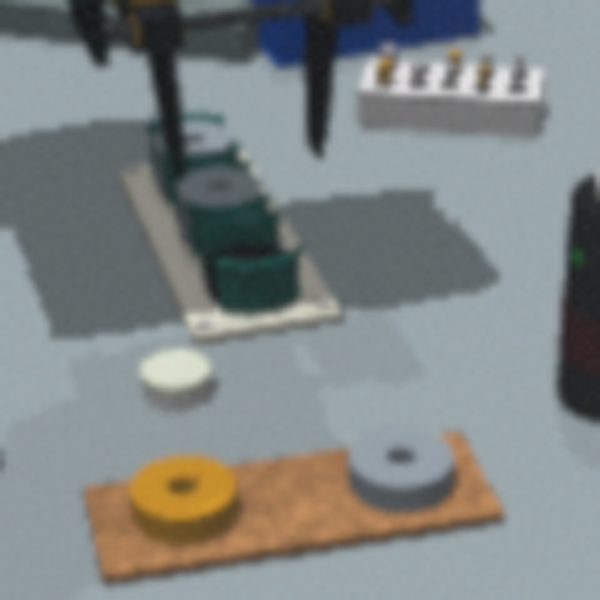

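>>> jog_arm(deltas=[25,1.4,-1,0,0,-0.008,0.75,20,0,0,0,0,0,0.75,0,0,0,0,0,0,0.75])

```text
t: 9.7
eef_pos: [513.8, 194.0, 233.8]
tcp_rot: [2.023, 1.568, 0.677]
ft_force: [-0.4, 0.4, 0.3]
opening: 0.752
```

```bash
python3 p.py 511.8 197.4 12 13
```

```text
t 9.70 tip [513.8 194.   43.8] jaw 12.9 down 1.0000 open 0.752 F [-0.4  0.4  0.3] j [0.24 0.62 1.9  0.   0.62 0.01]
delta world [ -2.    3.4 -31.8] dist 32.0 rotvec tool [-0.002 -0.001 -0.003] shift in current tool [31.8 -1.3 -3.7] in target tool [31.8 -1.2 -3.8]
```

>>> jog_arm(deltas=[5,-1.2,-3.8,0,0,0,0.75,13,0,0,0,0,0,0.75,12,0,0,0,0,0,0.75,0,0,0,0,0,0,0.75])

```text
t: 10.2
eef_pos: [512.5, 196.7, 203.2]
tcp_rot: [1.829, 1.566, 0.482]
ft_force: [-0.4, -0.6, 1.0]
opening: 0.746
```

```bash
python3 p.py 511.8 197.4 12 13
```

```text
t 10.20 tip [512.5 196.7  13.2] jaw 12.8 down 1.0000 open 0.746 F [-0.4 -0.6  1. ] j [0.25 0.67 1.92 0.   0.55 0.02]
delta world [-0.7  0.7 -1.2] dist 1.6 rotvec tool [-0.004 -0.001 -0.005] shift in current tool [ 1.2 -0.6 -0.8] in target tool [ 1.2 -0.6 -0.8]
```

>>> jog_arm(deltas=[1,-0.6,-0.8,0,0,0,0,0,0,0,0,0,0,0,0,0,0,0,0,0,0,0,0,0,0,0,0,0,0,0,0,0,0,0,0])

```text
t: 10.82
eef_pos: [511.8, 197.5, 202.8]
tcp_rot: [1.788, 1.565, 0.441]
ft_force: [-1.3, 0.6, 0.1]
opening: 0.518
```

```bash
python3 p.py 511.8 197.4 90 13
```

```text
t 10.82 tip [511.8 197.5  12.8] jaw 12.8 down 1.0000 open 0.518 F [-1.3  0.6  0.1] j [0.25 0.67 1.92 0.   0.55 0.02]
delta world [-0.  -0.1 77.2] dist 77.2 rotvec tool [-0.003 -0.001 -0.006] shift in current tool [-77.2   0.4   0. ] in target tool [-77.2  -0.1   0.1]
```

>>> jog_arm(deltas=[-10,0,0,0,0,0,0,-30,0,0,0,0,0,0,-45,0,0,0,0,-0.005,0,-40,0,0,0,0,0,0,0,0,0,0,0,0,0])

```text
t: 11.45
eef_pos: [511.2, 197.2, 333.9]
tcp_rot: [2.484, 1.569, 1.136]
ft_force: [-0.3, 0.5, -0.9]
opening: 0.518
```

```bash
python3 p.py 518.5 -403 135 -9.5
python3 - <<'E'
from h import *
from cell import eyes
print(back("top",[[215,130]],126))
I=eyes.read_camera("side")["image"][:,:,::-1]
cv2.imwrite(f"pics/s5.png",cv2.resize(I[70:190,190:310],None,fx=5,fy=5,interpolation=cv2.INTER_CUBIC)[:600,:800])
E
```

```text
t 11.45 tip [511.2 197.2 143.9] jaw 12.8 down 1.0000 open 0.518 F [-0.3  0.5 -0.9] j [0.25 0.47 1.83 0.   0.85 0.02]
delta world [   7.3 -600.2   -8.9] dist 600.3 rotvec tool [ 0.389 -0.001 -0.001] shift in current tool [   8.1 -125.9  586.9] in target tool [  8.9 106.3 590.7]
[[697.80647101  79.06642248 126.        ]]
```

View pics/s5.png

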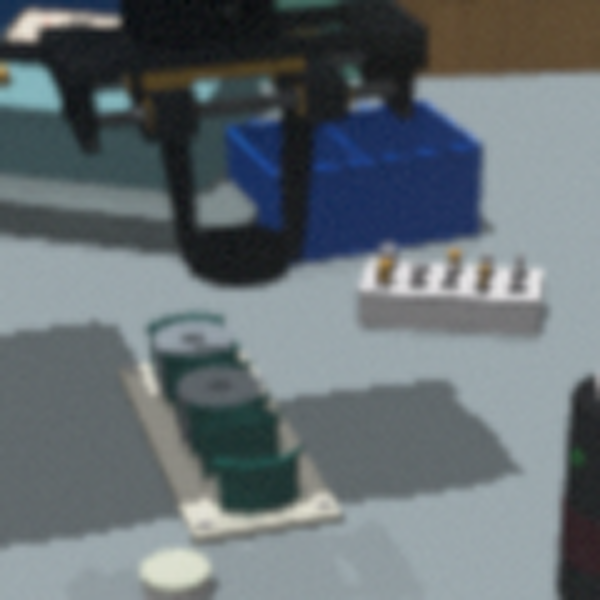

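>>> jog_arm(deltas=[0,-1,50,0.036,0,0,0,0,-1,56,0.036,0,0,0,0,-1,56,0.036,0,0,0,0,-1,56,0.036,0,0,0,0,-1,56,0.036,0,0,0,0,-1,56,0.036,0,0,0,0,-1,56,0.036,0,0,0,0,-1,56,0.036,0,0,0,0,-1,56,0.036,0,0,0,0,-1,50,0.036,0,0,0])

```text
t: 12.75
eef_pos: [531.8, -361.6, 320.4]
tcp_rot: [-1.827, 1.553, 2.743]
ft_force: [0.5, 1.4, -0.8]
opening: 0.52
```

```bash
python3 p.py 518.5 -403 100 -9.5
```

```text
t 12.75 tip [ 531.8 -361.6  130.4] jaw -8.1 down 0.9998 open 0.520 F [ 0.5  1.4 -0.8] j [-0.7   0.61  1.59 -0.01  0.96 -0.55]
delta world [-13.3 -41.4 -30.4] dist 53.1 rotvec tool [ 0.024 -0.004  0.017] shift in current tool [30.3 -6.8 43.1] in target tool [30.4 -6.3 43.1]
```

>>> jog_arm(deltas=[10,-6,32,0.024,-0.004,0.017,0,20,0,0,0,0,0,0,0,0,0,0,0,0,0,0,0,0,0,0,0,0])

```text
t: 13.25
eef_pos: [518.9, -396.8, 285.2]
tcp_rot: [-2.156, 1.565, 2.384]
ft_force: [0.6, 0.3, -0.3]
opening: 0.524
```

```bash
python3 p.py 518.5 -403 75 -9.5
python3 - <<'E'
from h import *
from cell import eyes
for n in("top","side"):
    I=eyes.read_camera(n)["image"][:,:,::-1]; r=(100,270,300,470) if n=="top" else (224,384,180,380)
    cv2.imwrite(f"pics/{n}6.png",cv2.resize(I[r[0]:r[1],r[2]:r[3]],None,fx=3.5,fy=3.5,interpolation=cv2.INTER_CUBIC))
E
```

```text
t 13.25 tip [ 518.9 -396.8   95.2] jaw -9.9 down 1.0000 open 0.524 F [ 0.6  0.3 -0.3] j [-0.75  0.66  1.6   0.    0.89 -0.58]
delta world [ -0.4  -6.2 -20.2] dist 21.1 rotvec tool [-0.006 -0.003  0.005] shift in current tool [20.1  0.8  6.2] in target tool [20.2  0.6  6.1]
```

View pics/side6.png

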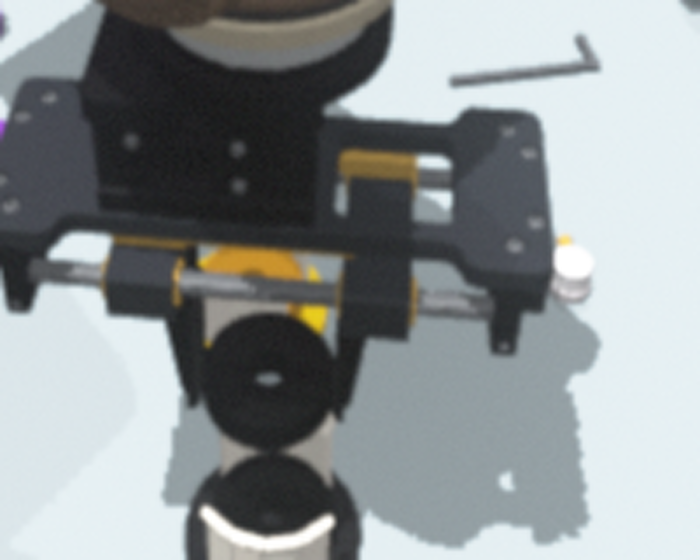

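View pics/top6.png

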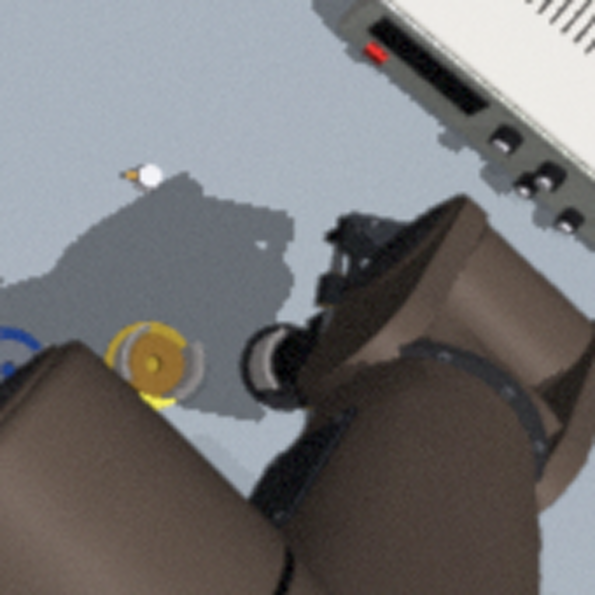

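Run:
```python
from h import *
print(proj("side",[518.9,-396.8,106.5]),proj("side",[518.9,-393.8,106.5]))
print(back("side",[[257.1-.3,332.6-.3]],106.5))
```

```text
[[257.34046399 330.24270828]] [[257.17631568 328.2487034 ]]
[[ 517.98032834 -399.79394453  106.5       ]]
```

Run:
```python
from h import *
a=np.linspace(0,6.28,200)
for z in(90.4,106.4):
    u=proj("side",np.c_[518.9+25*np.cos(a),-396.8+25*np.sin(a),0*a+z]); print(z,((u.min(0)-[180,224])*3.5+1.5).round(0),((u.max(0)-[180,224])*3.5+1.5).round(0))
```

```text
90.4 [207. 343.] [338. 460.]
106.4 [205. 317.] [339. 435.]
```

>>> jog_arm(deltas=[12,0.5,6.5,0,-0.003,0.005,0,12,0,0,0,0,0,0,0,0,0,0,0,0,0])

```text
t: 13.72
eef_pos: [518.7, -402.8, 260.5]
tcp_rot: [1.133, 1.569, -0.608]
ft_force: [-0.2, 0.3, -1.0]
opening: 0.517
```

```bash
python3 p.py 518.6 -404 65 -9.3
```

```text
t 13.72 tip [ 518.7 -402.8   70.5] jaw -9.8 down 1.0000 open 0.517 F [-0.2  0.3 -1. ] j [-0.76  0.69  1.61  0.    0.84 -0.59]
delta world [-0.1 -1.2 -5.5] dist 5.6 rotvec tool [-0.008  0.001 -0.001] shift in current tool [5.5 0.1 1.2] in target tool [5.5 0.1 1.2]
```

>>> jog_arm(deltas=[4,0,1.2,-0.008,0,0,0,6,0,0,0,0,0,0,6,0,0,0,0,0,0,6,0,0,0,0,0,0])

```text
t: 14.22
eef_pos: [518.7, -404.0, 237.6]
tcp_rot: [1.077, 1.568, -0.656]
ft_force: [-0.2, -0.0, -0.3]
opening: 0.517
```

```bash
python3 p.py 518.6 -404 30 -9.3
```

```text
t 14.22 tip [ 518.7 -404.    47.6] jaw -9.3 down 1.0000 open 0.517 F [-0.2 -0.  -0.3] j [-0.76  0.72  1.62  0.    0.8  -0.6 ]
delta world [ -0.1   0.  -17.6] dist 17.6 rotvec tool [ 0.001  0.001 -0.002] shift in current tool [17.6 -0.1 -0.1] in target tool [17.6 -0.1 -0. ]
```

>>> jog_arm(deltas=[5,0,0,0,0,0,0,5,0,0,0,0,0,0,4,0,0,0,0,0,0,0,0,0,0,0,0,0])

```text
t: 14.72
eef_pos: [518.6, -404.0, 222.0]
tcp_rot: [1.151, 1.569, -0.582]
ft_force: [0.1, 1.0, -0.3]
opening: 0.518
```

```bash
python3 p.py 518.6 -404 30 -9.3
```

```text
t 14.72 tip [ 518.6 -404.    32. ] jaw -9.3 down 1.0000 open 0.518 F [ 0.1  1.  -0.3] j [-0.76  0.74  1.62  0.    0.77 -0.6 ]
delta world [-0.  0. -2.] dist 2.0 rotvec tool [ 0.     0.001 -0.002] shift in current tool [ 2. -0. -0.] in target tool [ 2. -0. -0.]
```

>>> jog_arm(deltas=[2.5,0,0,0,0,0,0,0,0,0,0,0,0,0,0,0,0,0,0,0,0.75,0,0,0,0,0,0,0.75,0,0,0,0,0,0,0.75,-20,0,0,0,0,0,0.75,-40,0,0,0,0,0,0.75,-30,0,0,0,0,0,0.75])

```text
t: 15.72
eef_pos: [518.5, -403.9, 313.2]
tcp_rot: [2.09, 1.57, 0.357]
ft_force: [-0.0, 0.7, 0.4]
opening: 0.749
```

```bash
python3 p.py 577 5.5 100 9.8
python3 - <<'E'
from h import *
from cell import eyes
I=eyes.read_camera("side")["image"][:,:,::-1]; r=(224,384,180,380)
cv2.imwrite(f"pics/side7.png",cv2.resize(I[r[0]:r[1],r[2]:r[3]],None,fx=3.5,fy=3.5,interpolation=cv2.INTER_CUBIC))
E
```

```text
t 15.72 tip [ 518.5 -403.9  123.2] jaw -9.3 down 1.0000 open 0.749 F [-0.   0.7  0.4] j [-0.76  0.63  1.57  0.    0.95 -0.6 ]
delta world [ 58.5 409.4 -23.2] dist 414.2 rotvec tool [-0.333 -0.    -0.   ] shift in current tool [  23.3   -8.2 -413.5] in target tool [  23.2  127.3 -393.5]
```

View pics/side7.png

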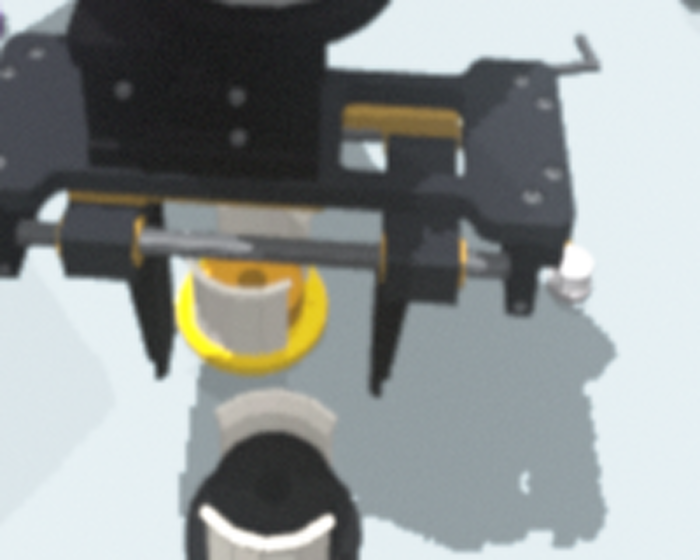

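>>> jog_arm(deltas=[3,-10,-40,0.013,0,0,0.75,3,-12,-48,0.013,0,0,0.75,3,-12,-48,0.013,0,0,0.75,3,-12,-48,0.013,0,0,0.75,3,-9,-36,0.013,0,0,0.75,0,0,0,0,0,0,0.75,0,0,0,0,0,0,0.75])

```text
t: 16.65
eef_pos: [505.2, -172.2, 310.2]
tcp_rot: [1.175, 1.552, -0.625]
ft_force: [-0.3, -0.9, -0.2]
opening: 0.748
```

```bash
python3 p.py 508.3 -169.8 75 -13
```

```text
t 16.65 tip [ 505.2 -172.2  120.2] jaw -13.2 down 0.9998 open 0.748 F [-0.3 -0.9 -0.2] j [-0.45  0.48  1.89 -0.    0.75 -0.22]
delta world [  3.1   2.4 -45.2] dist 45.4 rotvec tool [-0.003  0.007 -0.018] shift in current tool [45.2  1.6 -3.3] in target tool [45.2  2.4 -3. ]
```

>>> jog_arm(deltas=[25,2.4,-2,0,0.007,-0.018,0.75,22,0,0,0,0,0,0.75,0,0,0,0,0,0,0.75,0,0,0,0,0,0,0.75])

```text
t: 17.15
eef_pos: [509.2, -175.2, 264.6]
tcp_rot: [1.225, 1.567, -0.579]
ft_force: [0.5, -0.6, 1.7]
opening: 0.754
```

```bash
python3 p.py 508.3 -169.8 13 -13
python3 - <<'E'
from h import *
from cell import eyes
for n in("side",):
    I=eyes.read_camera(n)["image"][:,:,::-1]; r=(180,300,180,320)
    cv2.imwrite(f"pics/{n}8.png",cv2.resize(I[r[0]:r[1],r[2]:r[3]],None,fx=5,fy=5,interpolation=cv2.INTER_CUBIC))
E
```

```text
t 17.15 tip [ 509.2 -175.2   74.6] jaw -13.4 down 1.0000 open 0.754 F [ 0.5 -0.6  1.7] j [-0.45  0.56  1.91 -0.    0.67 -0.22]
delta world [ -0.9   5.4 -61.6] dist 61.9 rotvec tool [-0.006  0.001 -0.004] shift in current tool [61.6 -2.4 -5.1] in target tool [61.6 -2.1 -5. ]
```

View pics/side8.png

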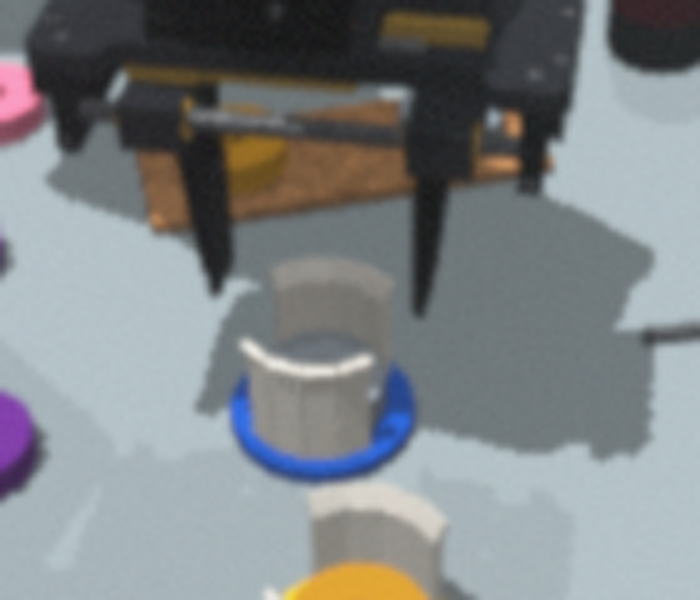

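>>> jog_arm(deltas=[6,-2,-5,-0.006,0,0,0.75,8,0,0,0,0,0,0.75,0,0,0,0,0,0,0.75])

```text
t: 17.58
eef_pos: [508.5, -169.6, 251.0]
tcp_rot: [1.266, 1.565, -0.532]
ft_force: [-0.7, -0.7, 0.7]
opening: 0.752
```

```bash
python3 p.py 508.3 -169.8 12.8 -13
```

```text
t 17.57 tip [ 508.5 -169.6   61. ] jaw -13.0 down 1.0000 open 0.752 F [-0.7 -0.7  0.7] j [-0.45  0.58  1.92 -0.    0.63 -0.22]
delta world [ -0.2  -0.2 -48.2] dist 48.2 rotvec tool [ 0.     0.002 -0.006] shift in current tool [48.2 -0.4  0.1] in target tool [48.2 -0.1  0.2]
```

>>> jog_arm(deltas=[14,0,0,0,0,0,0.75,16,0,0,0,0,0,0.75,12,0,0,0,0,0,0.75,0,0,0,0,0,0,0.75])

```text
t: 18.08
eef_pos: [508.6, -169.7, 205.3]
tcp_rot: [1.241, 1.566, -0.557]
ft_force: [0.5, 0.0, -0.2]
opening: 0.751
```

```bash
python3 p.py 508.3 -169.8 12.8 -13
```

```text
t 18.07 tip [ 508.6 -169.7   15.3] jaw -13.0 down 1.0000 open 0.751 F [ 0.5  0.  -0.2] j [-0.45  0.66  1.95 -0.    0.53 -0.22]
delta world [-0.3 -0.1 -2.5] dist 2.5 rotvec tool [ 0.     0.002 -0.005] shift in current tool [ 2.5 -0.3  0.2] in target tool [ 2.5 -0.3  0.2]
```

>>> jog_arm(deltas=[2.4,0,0,0,0,0,0.75,0,0,0,0,0,0,0,0,0,0,0,0,0,0,0,0,0,0,0,0,0,0,0,0,0,0,0,0])

```text
t: 18.7
eef_pos: [508.8, -169.7, 203.5]
tcp_rot: [1.26, 1.565, -0.537]
ft_force: [-0.6, 0.3, -1.9]
opening: 0.517
```

```bash
python3 p.py 508.3 -169.8 12.8 -13
```

```text
t 18.70 tip [ 508.8 -169.7   13.5] jaw -13.0 down 1.0000 open 0.517 F [-0.6  0.3 -1.9] j [-0.45  0.66  1.95 -0.    0.53 -0.22]
delta world [-0.5 -0.1 -0.7] dist 0.8 rotvec tool [ 0.     0.002 -0.006] shift in current tool [ 0.7 -0.4  0.2] in target tool [ 0.7 -0.4  0.2]
```

>>> jog_arm(deltas=[-8,0,0,0,0,0,0,-25,0,0,0,0,0,0,-45,0,0,0,0,-0.005,0,-40,0,0,0,0,0,0,0,0,0,0,0,0,0])

```text
t: 19.32
eef_pos: [508.1, -169.3, 326.3]
tcp_rot: [-0.078, 1.569, -1.876]
ft_force: [-0.3, 0.4, -2.0]
opening: 0.52
```

```bash
python3 p.py 511.8 197.3 125 13
python3 - <<'E'
from h import *
from cell import eyes
for n in("side",):
    I=eyes.read_camera(n)["image"][:,:,::-1]; r=(150,270,180,320)
    cv2.imwrite(f"pics/{n}9.png",cv2.resize(I[r[0]:r[1],r[2]:r[3]],None,fx=5,fy=5,interpolation=cv2.INTER_CUBIC))
E
```

```text
t 19.32 tip [ 508.1 -169.3  136.3] jaw -13.0 down 1.0000 open 0.520 F [-0.3  0.4 -2. ] j [-0.44  0.46  1.86 -0.    0.81 -0.22]
delta world [  3.7 366.6 -11.3] dist 366.8 rotvec tool [-0.454  0.002  0.001] shift in current tool [  10.7  -78.8 -358.1] in target tool [  11.3   86.1 -356.4]
```

View pics/side9.png

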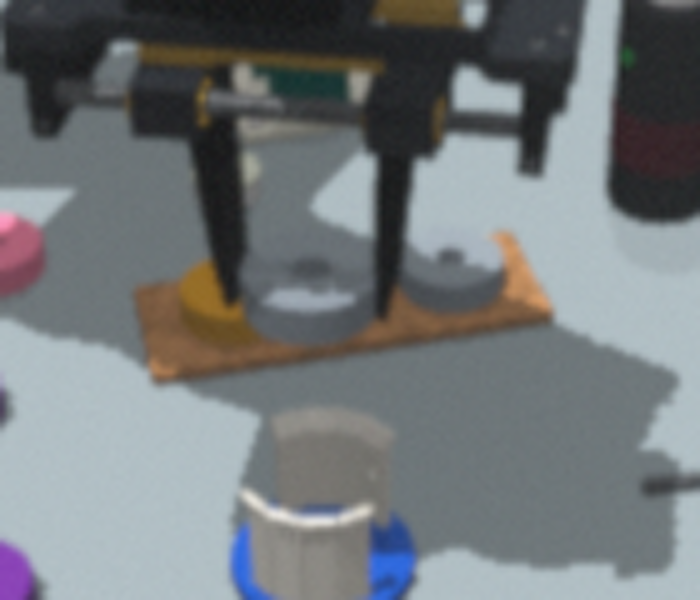

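>>> jog_arm(deltas=[0,0.5,-38,-0.057,0,0,0,0,0.5,-50,-0.057,0,0,0,0,0.5,-50,-0.057,0,0,0,0,0.5,-50,-0.057,0,0,0,0,0.5,-50,-0.057,0,0,0,0,0.5,-50,-0.057,0,0,0,0,0.5,-46,-0.057,0,0,0,0,0.5,-32,-0.055,0,0,0,0,0,0,0,0,0,0,0,0,0,0,0,0,0])

```text
t: 20.62
eef_pos: [520.0, 204.1, 310.4]
tcp_rot: [-1.733, 1.547, -3.064]
ft_force: [0.1, -0.6, -1.9]
opening: 0.517
```

```bash
python3 p.py 511.8 197.3 70 13
```

```text
t 20.62 tip [520.  204.1 120.4] jaw 13.7 down 0.9997 open 0.517 F [ 0.1 -0.6 -1.9] j [0.26 0.52 1.82 0.01 0.83 0.01]
delta world [ -8.2  -6.8 -50.4] dist 51.5 rotvec tool [ 0.012 -0.004  0.023] shift in current tool [50.6 -8.4  4.8] in target tool [50.4 -9.6  4.8]
```

>>> jog_arm(deltas=[22,-9,4.5,0.012,-0.004,0.023,0,25,0,0,0,0,0,0,0,0,0,0,0,0,0,0,0,0,0,0,0,0])

```text
t: 21.12
eef_pos: [512.5, 193.8, 262.0]
tcp_rot: [-0.982, 1.569, -2.332]
ft_force: [0.1, -0.3, -1.5]
opening: 0.52
```

```bash
python3 p.py 511.8 197.3 55 13
```

```text
t 21.12 tip [512.5 193.8  72. ] jaw 12.7 down 1.0000 open 0.520 F [ 0.1 -0.3 -1.5] j [ 0.24  0.57  1.89 -0.    0.68  0.02]
delta world [ -0.7   3.5 -17. ] dist 17.3 rotvec tool [-0.006  0.001  0.001] shift in current tool [16.9  0.1 -3.6] in target tool [17.   0.1 -3.6]
```

>>> jog_arm(deltas=[8,0,-3.6,-0.006,0,0,0,9,0,0,0,0,0,0,0,0,0,0,0,0,0])

```text
t: 21.5
eef_pos: [512.0, 197.3, 245.2]
tcp_rot: [0.919, 1.57, -0.425]
ft_force: [0.1, 0.6, -1.6]
opening: 0.519
```

```bash
python3 p.py 511.8 197.3 14 13
```

```text
t 21.50 tip [512.  197.3  55.2] jaw 13.0 down 1.0000 open 0.519 F [ 0.1  0.6 -1.6] j [ 0.25  0.6   1.89 -0.    0.65  0.02]
delta world [ -0.2   0.  -41.2] dist 41.2 rotvec tool [-0.     0.001 -0.001] shift in current tool [41.2 -0.2 -0.1] in target tool [41.2 -0.2 -0.1]
```

>>> jog_arm(deltas=[6,0,0,0,0,0,0,6,0,0,0,0,0,0,6,0,0,0,0,0,0,5,0,0,0,0,0,0,0,0,0,0,0,0,0])

```text
t: 22.12
eef_pos: [512.1, 197.4, 220.5]
tcp_rot: [0.928, 1.57, -0.416]
ft_force: [0.7, -0.8, -1.8]
opening: 0.521
```

```bash
python3 p.py 511.8 197.3 14 13
```

```text
t 22.12 tip [512.1 197.4  30.5] jaw 13.0 down 1.0000 open 0.521 F [ 0.7 -0.8 -1.8] j [ 0.25  0.64  1.91 -0.    0.59  0.02]
delta world [ -0.3  -0.1 -16.5] dist 16.5 rotvec tool [-0.     0.001 -0.001] shift in current tool [16.5 -0.3  0. ] in target tool [16.5 -0.3  0. ]
```

>>> jog_arm(deltas=[6,0,0,0,0,0,0,5,0,0,0,0,0,0,3,0,0,0,0,0,0,0,0,0,0,0,0,0])

```text
t: 22.62
eef_pos: [512.2, 197.4, 205.6]
tcp_rot: [1.046, 1.569, -0.298]
ft_force: [0.4, -0.0, -1.6]
opening: 0.519
```

```bash
python3 p.py 511.8 197.3 14 13
```

```text
t 22.62 tip [512.2 197.4  15.6] jaw 13.0 down 1.0000 open 0.519 F [ 0.4 -0.  -1.6] j [ 0.25  0.67  1.91 -0.    0.56  0.02]
delta world [-0.4 -0.1 -1.6] dist 1.7 rotvec tool [-0.     0.001 -0.001] shift in current tool [ 1.6 -0.4 -0. ] in target tool [ 1.6 -0.4 -0. ]
```

Lower the last 2 mm, release, rise.

>>> jog_arm(deltas=[2,0,0,0,0,0,0,0,0,0,0,0,0,0,0,0,0,0,0,0,0.75,0,0,0,0,0,0,0.75,0,0,0,0,0,0,0.75,-20,0,0,0,0,0,0.75,-35,0,0,0,0,0,0.75,-25,0,0,0,0,0,0.75,0,0,0,0,0,0,0.75])

```text
t: 23.75
eef_pos: [512.2, 197.4, 286.3]
tcp_rot: [1.298, 1.568, -0.046]
ft_force: [-0.8, -0.9, 0.3]
opening: 0.751
```

```bash
python3 p.py 577.2 5.4 90 9.9
python3 - <<'E'
from h import *
from cell import eyes
for n in("side",):
    I=eyes.read_camera(n)["image"][:,:,::-1]; r=(110,230,190,310)
    cv2.imwrite(f"pics/{n}10.png",cv2.resize(I[r[0]:r[1],r[2]:r[3]],None,fx=5,fy=5,interpolation=cv2.INTER_CUBIC))
E
```

```text
t 23.75 tip [512.2 197.4  96.3] jaw 13.0 down 1.0000 open 0.751 F [-0.8 -0.9  0.3] j [ 0.25  0.54  1.87 -0.    0.74  0.02]
delta world [  65.  -192.    -6.3] dist 202.8 rotvec tool [ 0.054  0.001 -0.002] shift in current tool [  6.5  20.1 201.7] in target tool [  6.3  31.  200.3]
```

View pics/side10.png

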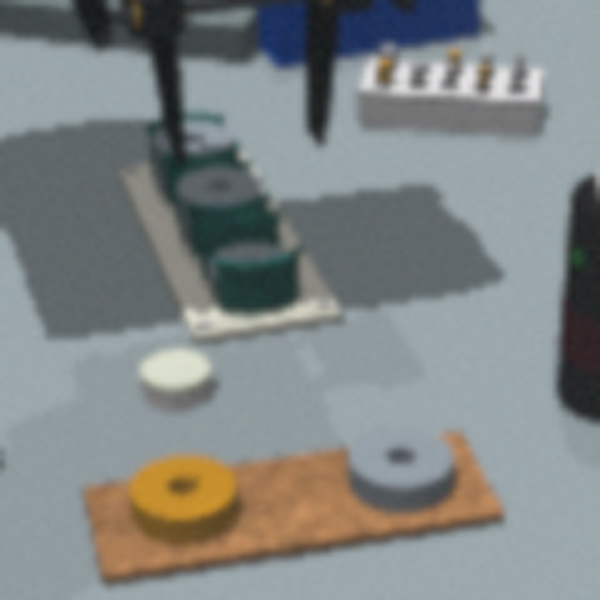

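>>> jog_arm(deltas=[0,5,40,0.014,0,0,0.75,0,6,45,0.014,0,0,0.75,0,6,45,0.013,0,0,0.75,0,5,40,0.013,0,0,0.75,0,4,24,0,0,0,0.75,0,0,0,0,0,0,0.75,0,0,0,0,0,0,0.75])

```text
t: 24.68
eef_pos: [577.0, 7.6, 277.1]
tcp_rot: [-1.739, 1.561, -3.138]
ft_force: [-0.6, -0.1, -0.3]
opening: 0.749
```

```bash
python3 p.py 577.2 5.4 45 9.9
```

```text
t 24.68 tip [577.    7.6  87.1] jaw 9.9 down 1.0000 open 0.749 F [-0.6 -0.1 -0.3] j [-0.1   0.58  1.8  -0.    0.77 -0.27]
delta world [  0.2  -2.2 -42.1] dist 42.1 rotvec tool [-0.001 -0.002  0.009] shift in current tool [42.1  0.2  2.3] in target tool [42.1 -0.2  2.2]
```

>>> jog_arm(deltas=[20,0,1,0,0,0.009,0.75,20,0,0,0,0,0,0.75,0,0,0,0,0,0,0.75])

```text
t: 25.05
eef_pos: [576.0, 9.8, 235.5]
tcp_rot: [-2.65, 1.568, 2.238]
ft_force: [-0.6, -0.5, -0.1]
opening: 0.749
```

```bash
python3 p.py 577.2 5.4 13.5 9.9
```

```text
t 25.05 tip [576.    9.8  45.5] jaw 10.1 down 1.0000 open 0.749 F [-0.6 -0.5 -0.1] j [-0.1   0.64  1.83  0.    0.67 -0.28]
delta world [  1.2  -4.4 -32. ] dist 32.4 rotvec tool [ 0.003 -0.002  0.001] shift in current tool [32.   0.5  4.6] in target tool [32.   0.4  4.6]
```

>>> jog_arm(deltas=[5,0.4,4.6,0,0,0,0.75,14,0,0,0,0,0,0.75,10,0,0,0,0,0,0.75,0,0,0,0,0,0,0.75])

```text
t: 25.55
eef_pos: [577.2, 6.2, 205.8]
tcp_rot: [3.096, 1.569, 1.703]
ft_force: [-0.2, 0.0, 0.5]
opening: 0.748
```

```bash
python3 p.py 577.2 5.4 13.5 9.9
```

```text
t 25.55 tip [577.2   6.2  15.8] jaw 10.1 down 1.0000 open 0.748 F [-0.2  0.   0.5] j [-0.1   0.69  1.84  0.    0.61 -0.28]
delta world [-0.  -0.8 -2.3] dist 2.4 rotvec tool [ 0.004 -0.002 -0.   ] shift in current tool [ 2.3 -0.2  0.8] in target tool [ 2.3 -0.2  0.8]
```

>>> jog_arm(deltas=[2.3,0,0.8,0,0,0,0.75,0,0,0,0,0,0,0,0,0,0,0,0,0,0,0,0,0,0,0,0,0,0,0,0,0,0,0,0])

```text
t: 26.18
eef_pos: [577.5, 5.3, 203.9]
tcp_rot: [2.576, 1.569, 1.182]
ft_force: [0.6, -0.4, -2.6]
opening: 0.521
```

```bash
python3 p.py 577.2 5.4 13.5 9.9
```

```text
t 26.18 tip [577.5   5.3  13.9] jaw 10.1 down 1.0000 open 0.521 F [ 0.6 -0.4 -2.6] j [-0.11  0.69  1.84  0.    0.61 -0.28]
delta world [-0.3  0.1 -0.4] dist 0.5 rotvec tool [ 0.004 -0.002 -0.001] shift in current tool [ 0.4 -0.3 -0.2] in target tool [ 0.4 -0.3 -0.2]
```

>>> jog_arm(deltas=[-10,0,0,0,0,0,0,-30,0,0,0,0,0,0,-36,0,0,0,0,0,0,0,-6,-38,-0.013,0,0,0,0,-6,-45,-0.013,0,0,0,0,-6,-45,-0.013,0,0,0,0,-5,-42,-0.012,0,0,0,0,-4,-25,0,0,0,0,0,0,0,0,0,0,0,0,0,0,0,0,0,0])

```text
t: 27.42
eef_pos: [509.8, 195.4, 287.8]
tcp_rot: [1.933, 1.566, 0.591]
ft_force: [-0.4, -0.8, -2.6]
opening: 0.522
```

```bash
python3 p.py 512 197.3 72 13
```

```text
t 27.43 tip [509.8 195.4  97.8] jaw 13.1 down 1.0000 open 0.522 F [-0.4 -0.8 -2.6] j [0.24 0.53 1.87 0.   0.73 0.01]
delta world [  2.2   1.9 -25.8] dist 26.0 rotvec tool [ 0.001 -0.002 -0.004] shift in current tool [25.8  2.5 -1.3] in target tool [25.8  2.6 -1.3]
```

>>> jog_arm(deltas=[12,2.5,-1.3,0,0,-0.004,0,12,0,0,0,0,0,0,0,0,0,0,0,0,0])

```text
t: 27.8
eef_pos: [512.9, 195.5, 261.8]
tcp_rot: [-2.614, 1.569, 2.324]
ft_force: [-0.1, -0.3, -3.0]
opening: 0.517
```

```bash
python3 p.py 512 197.3 55 13
```

```text
t 27.80 tip [512.9 195.5  71.8] jaw 12.9 down 1.0000 open 0.517 F [-0.1 -0.3 -3. ] j [0.24 0.57 1.88 0.   0.68 0.02]
delta world [ -0.9   1.8 -16.8] dist 16.9 rotvec tool [-0.001 -0.001  0.001] shift in current tool [16.8 -0.4 -2. ] in target tool [16.8 -0.4 -2. ]
```

>>> jog_arm(deltas=[8,-0.4,-2,0,0,0,0,7,0,0,0,0,0,0,0,0,0,0,0,0,0])

```text
t: 28.18
eef_pos: [512.1, 197.1, 245.4]
tcp_rot: [-2.298, 1.569, 2.64]
ft_force: [0.7, 0.5, -2.4]
opening: 0.522
```

```bash
python3 p.py 512 197.3 30.5 13
```

```text
t 28.18 tip [512.1 197.1  55.4] jaw 12.9 down 1.0000 open 0.522 F [ 0.7  0.5 -2.4] j [0.25 0.6  1.89 0.   0.65 0.02]
delta world [ -0.1   0.2 -24.9] dist 24.9 rotvec tool [-0.002 -0.001  0.002] shift in current tool [24.9 -0.  -0.1] in target tool [24.9 -0.1 -0.2]
```

>>> jog_arm(deltas=[6,0,0,0,0,0,0,6,0,0,0,0,0,0,6,0,0,0,0,0,0,3,0,0,0,0,0,0,0,0,0,0,0,0,0])

```text
t: 28.8
eef_pos: [512.1, 197.2, 223.1]
tcp_rot: [-2.48, 1.569, 2.457]
ft_force: [0.5, -0.2, -2.2]
opening: 0.517
```

```bash
python3 p.py 512 197.3 30.5 13
```

```text
t 28.80 tip [512.1 197.2  33.1] jaw 12.9 down 1.0000 open 0.517 F [ 0.5 -0.2 -2.2] j [0.25 0.64 1.91 0.   0.6  0.02]
delta world [-0.1  0.1 -2.6] dist 2.6 rotvec tool [-0.002 -0.001  0.001] shift in current tool [ 2.6 -0.1 -0.1] in target tool [ 2.6 -0.1 -0.1]
```

>>> jog_arm(deltas=[3,0,0,0,0,0,0,0,0,0,0,0,0,0,0,0,0,0,0,0,0.75,0,0,0,0,0,0,0.75,0,0,0,0,0,0,0.75,-20,0,0,0,0,0,0.75,-45,0,0,0,0,0,0.75,-60,0,0,0,0,0,0.75,-60,0,0,0,0,0,0.75,-60,0,0,0,0,0,0.75])

```text
t: 30.05
eef_pos: [512.5, 196.8, 469.4]
tcp_rot: [-1.742, 1.563, -3.088]
ft_force: [-0.0, -0.4, -0.3]
opening: 0.749
```

>>> jog_arm(deltas=[0,0,50,0.09,0,0,0.75,0,0,55,0.09,0,0,0.75,0,0,55,0.09,0,0,0.75,0,0,55,0.09,0,0,0.75,0,0,55,0.09,0,0,0.75,0,0,55,0.09,0,0,0.75,0,0,55,0.09,0,0,0.75,0,0,55,0.09,0,0,0.75,0,0,55,0.09,0,0,0.75,0,0,50,0.09,0,0,0.75])

```text
t: 31.3
eef_pos: [409.9, -328.6, 475.2]
tcp_rot: [2.303, 1.564, 0.034]
ft_force: [0.7, -0.4, -0.1]
opening: 0.75
```

>>> jog_arm(deltas=[0,0,40,0.08,0,0,0.75,0,0,40,0.08,0,0,0.75,0,0,0,0,0,0,0.75,0,0,0,0,0,0,0.75])

```text
t: 31.8
eef_pos: [352.1, -391.3, 474.9]
tcp_rot: [2.422, 1.564, -0.017]
ft_force: [0.1, 1.0, 0.1]
opening: 0.751
```

```bash
python3 p.py 512 197.3 30.5 13
python3 - <<'E'
from h import *
from cell import eyes
for n,r in(("side",(110,240,190,330)),("top",(150,260,100,250))):
    I=eyes.read_camera(n)["image"][:,:,::-1]; cv2.imwrite(f"pics/{n}11.png",I)
    cv2.imwrite(f"pics/{n}11z.png",cv2.resize(I[r[0]:r[1],r[2]:r[3]],None,fx=4.5,fy=4.5,interpolation=cv2.INTER_CUBIC))
E
```

```text
t 31.80 tip [ 352.1 -391.3  284.9] jaw -49.7 down 1.0000 open 0.751 F [0.1 1.  0.1] j [-0.96  0.28  1.7   0.01  1.16 -0.1 ]
delta world [ 159.9  588.6 -254.4] dist 660.9 rotvec tool [-1.095 -0.002 -0.007] shift in current tool [ 255.4 -347.  -501.2] in target tool [ 254.4  288.2 -537.6]
```

View pics/side11z.png

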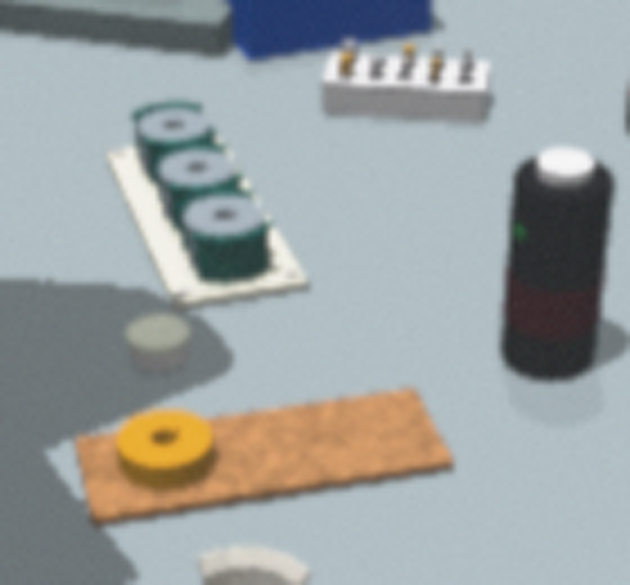

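View pics/top11z.png

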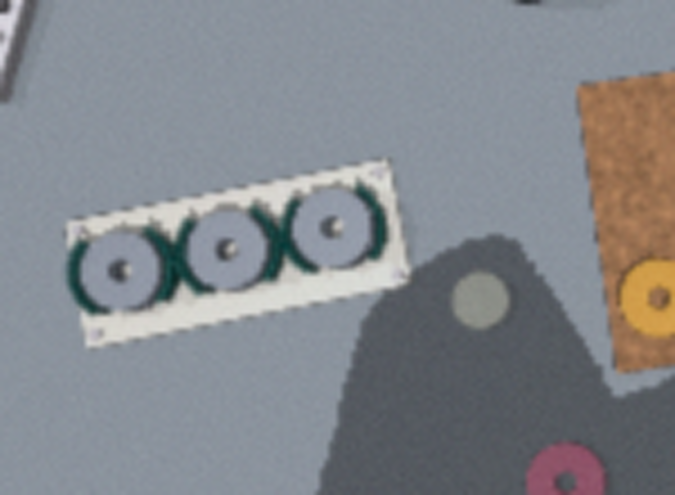

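View pics/side11.png

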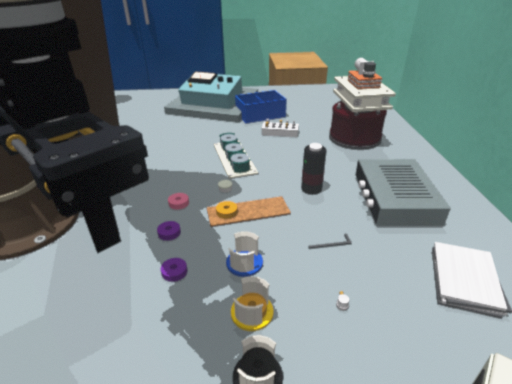

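View pics/top11.png

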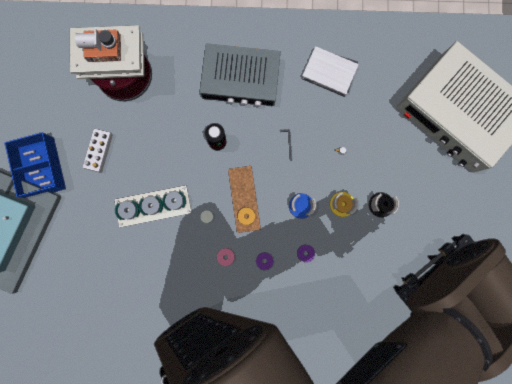

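Run:
```python
import cv2,numpy as np
s=cv2.imread("pics/side11.png")
for y in range(160,169): print(y,[tuple(int(v) for v in s[y,x,::-1]) for x in range(230,234)])
from cell import env
print(env.state()["qvel"].round(3)); env.job_done()
```

```text
160 [(73, 92, 90), (103, 115, 119), (133, 143, 151), (149, 162, 169)]
161 [(97, 112, 108), (83, 97, 99), (97, 112, 115), (107, 127, 131)]
162 [(127, 139, 132), (83, 100, 100), (80, 101, 102), (69, 104, 102)]
163 [(143, 155, 147), (83, 98, 98), (76, 92, 94), (61, 86, 85)]
164 [(161, 169, 159), (97, 110, 108), (83, 94, 96), (66, 87, 87)]
165 [(188, 193, 182), (133, 140, 135), (96, 104, 105), (69, 88, 89)]
166 [(222, 222, 213), (179, 180, 173), (116, 121, 120), (69, 86, 85)]
167 [(232, 231, 222), (201, 201, 190), (131, 134, 131), (72, 87, 88)]
168 [(238, 236, 228), (222, 221, 211), (152, 155, 150), (89, 100, 101)]
[ 0.01  -0.    -0.001  0.    -0.001 -0.001]
the job is handed in; nothing more can be done
```

The job is done and handed in at about 32 s of the 72 s allowed. The wrong ring was black, the lower one in the kit tube nearest the robot's centre line, at about x 512, y 197.

- **Top steel ring:** I took it off the black one and parked it on the free end of the mat.
- **Black ring:** I dropped it onto its own kind in the black stock tube. Side pictures taken afterwards show it lying flat there.
- **Kit tube:** I put the spare steel ring in first and the parked steel ring back on top.

**Last checks:**
- All three kit tubes show a steel top ring level with the others.
- The rebuilt tube's slot now reads steel grey at the lower ring, where it was nearly black at the start.
- The steel stock tube is empty, and the brass ring is still on the mat.
- By eye in the last pictures, the bystanders and the pink and purple look-alikes have not moved.
- The wrist force read under 4 N at every stop, and the arm was clear and almost still at hand-in.

**Disagreements and errors:** The two cameras disagreed by up to about 3 mm. I settled this with the robot's own pose while holding the black ring above its stock tube; it agreed better with the top camera. One move call was refused for a miscounted row, and nothing moved.

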